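Shake-check the emptied connector cases and bolt the empties into the returns crate

TASK

The connector cases on the bench are supposed to be empty: pick up each one and find out by feel (shake it for rattle or heft) whether a steel block was left inside. Lift the handle of the crate's barrel bolt out of its notch, draw the bolt and open the lid; lay every empty case down on the floor of the plywood returns crate and every case that still holds something on the floor of the red tray, side by side, none stacked or standing on end. Then shut the lid, push the bolt fully home and lower its handle into the notch, without shoving the other things on the bench about.

Things in the scene. Friction and masses are not known exactly. Their poses are not given: they have to be found in the camera images.
- case_1: closed blue plastic case, grey lid, blank white label: 96 mm long (own x) x 46 wide (own y) x 48 high, origin at its middle (24 mm above what it stands on). 3 or 4 look-alikes are present. Empty it weighs 0.12 to 0.19 kg and is silent; with a leftover 0.48 to 0.54 kg: a loose steel block, 64 x 28 x 26 mm, 0.36 kg, rattles inside, unseen. The case cannot be opened.
- case_2: another such case, just like case_1 to look at; see there
- case_3: another such case, just like case_1 to look at; see there
- case_4: another such case, just like case_1 to look at; see there
- crate: plywood crate fixed to the bench; origin under the centre of its box, own x points away from its bolt side. Box 138 mm (x) x 270 mm (y), rim 66 mm high, walls and floor 9 mm thick, 9 mm flat lid on top. Before it, at own y -130 to -20 mm, a rail 78 mm deep, 72 mm high carries the barrel bolt, whose axis runs along own x at y = -75 mm, 83 mm above the bench.
- bolt (a joint): travel of the steel barrel bolt (10 mm round bar) along the crate's own -x, m: 0 = home (its tip lies 21 mm over the lid's front edge and stops the lid), 0.038 = fully drawn; the tip is clear of the lid from 0.025. About 1 N of friction.
- bolt_handle (a joint): turn of the bolt's handle about the bolt's axis, rad: 0 = down in the notch (handle points along the crate's +y, 25 degrees above level), 1.3 = fully up (a little past upright). A steel wall blocks drawing unless it is above about 0.65; drawn past 0.033 it can be lowered beyond the wall. Friction holds it where it is left; 1 N at the grip turns it.
- bolt_grip (a point): centre of the red grip at the end of the bolt's handle, 50 mm from the bolt's axis: a short cylinder 18 mm in diameter and 20 mm long along the crate's x. It is 104 mm above the bench when down and free from above; pinched on its two end faces it can turn between the fingers.
- bolt_axis (a point): point on the bolt's axis where the handle springs from it; the handle turns about this point in the crate's own y-z plane
- lid (a joint): opening angle of the crate's lid, rad: 0 = shut, 1.7 = fully open (just past upright). Hinged at the rim far from the bolt, along the crate's y. Friction (about 0.25 N m) holds it at any angle.
- lid_knob (a point): centre of the black knob on the lid: a cylinder 22 mm in diameter and 22 mm long along the crate's y, on a stalk 12 mm thick. Lid shut, it is 104 mm above the bench, 114 mm from the hinge line towards the bolt and 38 mm above it (the hinge line is at rim height). Pinched on its two end faces it can turn between the fingers.
- lid_hinge (a point): point of the lid's hinge line that lies straight behind the knob; the knob swings about it in the crate's own x-z plane
- tray: shallow red tray fixed to the bench, 150 mm (own x) x 270 mm (own y) outside, rim 16 mm high, walls and floor 5 mm thick; origin under its centre
- pencil: flat red carpenter's pencil, 175 x 12 x 8 mm, lying; bystander
- sanding_block: cork sanding block, 110 x 60 x 34 mm; bystander
- screwdriver: red-handled screwdriver, 210 mm long, lying; bystander
- folding_rule: folded yellow rule, 235 x 34 x 16 mm, lying; bystander
- glue: white glue bottle, 60 mm in diameter, 170 mm tall, standing; bystander
Mind the look-alikes: they are no part of the job. What is shaped like the case_2 but green or purple is not meant.

How it is judged (in metres and radians):
On the way, in this order (a step that is already met when the one before it is completed fails the run):
1. the bolt's handle is lifted clear of the notch while the bolt is still home (value of joint bolt_handle above 0.6 rad and value of joint bolt below 0.008 m), for 0.05 s.
2. the bolt is drawn clear of the lid (value of joint bolt above 0.025 m), for 0.1 s.
3. the lid is open (value of joint lid above 1.1 rad), for 0.2 s.
4. every empty case lies in the crate and every case with a leftover in the tray (((x of case_1 in the frame of crate between -0.045 and 0.045 m and y of case_1 in the frame of crate between -0.11 and 0.11 m and z of case_1 in the frame of crate between 0.025 and 0.041 m and contact force between case_1 and crate between 0.5 and 4 N) or (x of case_1 in the frame of tray between -0.055 and 0.055 m and y of case_1 in the frame of tray between -0.12 and 0.12 m and z of case_1 in the frame of tray between 0.021 and 0.037 m and contact force between case_1 and tray above 4 N)) and ((x of case_2 in the frame of crate between -0.045 and 0.045 m and y of case_2 in the frame of crate between -0.11 and 0.11 m and z of case_2 in the frame of crate between 0.025 and 0.041 m and contact force between case_2 and crate between 0.5 and 4 N) or (x of case_2 in the frame of tray between -0.055 and 0.055 m and y of case_2 in the frame of tray between -0.12 and 0.12 m and z of case_2 in the frame of tray between 0.021 and 0.037 m and contact force between case_2 and tray above 4 N)) and ((x of case_3 in the frame of crate between -0.045 and 0.045 m and y of case_3 in the frame of crate between -0.11 and 0.11 m and z of case_3 in the frame of crate between 0.025 and 0.041 m and contact force between case_3 and crate between 0.5 and 4 N) or (x of case_3 in the frame of tray between -0.055 and 0.055 m and y of case_3 in the frame of tray between -0.12 and 0.12 m and z of case_3 in the frame of tray between 0.021 and 0.037 m and contact force between case_3 and tray above 4 N)) and ((x of case_4 in the frame of crate between -0.045 and 0.045 m and y of case_4 in the frame of crate between -0.11 and 0.11 m and z of case_4 in the frame of crate between 0.025 and 0.041 m and contact force between case_4 and crate between 0.5 and 4 N) or (x of case_4 in the frame of tray between -0.055 and 0.055 m and y of case_4 in the frame of tray between -0.12 and 0.12 m and z of case_4 in the frame of tray between 0.021 and 0.037 m and contact force between case_4 and tray above 4 N))), for 0.3 s.
5. the lid is shut (value of joint lid below 0.05 rad), for 0.2 s.
6. the bolt is home (value of joint bolt below 0.006 m), for 0.1 s.
7. the handle is down in its notch (value of joint bolt_handle below 0.15 rad), for 0.1 s.
At the end, for the whole second after the job is handed in: Each empty case flat on the crate floor, pressing on it with 0.5 to 4 N (neither loaded nor stacked); each case with a block flat on the tray floor, pressing with over 4 N; lying on any long side, at rest; lid shut to 0.05 rad, bolt home to 6 mm, handle down to 0.15 rad (all of step 4 and linear speed of each of case_1, case_2, case_3, case_4 below 0.02 m/s and value of joint lid below 0.05 rad and value of joint bolt below 0.006 m and value of joint bolt_handle below 0.15 rad); the robot touches nothing.
It fails at once if one of the other things on the bench is shoved more than 6 cm from its place (distance of any of pencil, sanding_block, screwdriver, folding_rule, glue from where it was at the start of the episode above 0.06 m).
Of case_1, case_2, case_3, case_4 only 3 to 4 are there at a start; the rules pass over those that are not, and their reading is None.
Of slug_1, slug_2, slug_3, slug_4 only 1 to 2 are there at a start; the rules pass over those that are not, and their reading is None.
At some moment in a run one of case_1, case_2, case_3, case_4 may be knocked a few centimetres aside while the robot is not near it.
Once in a run the grip may slacken for a moment while it holds something.
It also fails if it takes over 210 s, if anything falls off the work surface, if the arm or the gripper's body presses on something with over 40 N, if the wrist force passes 120 N, or if a joint passes its speed limit or range.

ROBOT

A 6-joint arm with a two-finger parallel gripper is mounted at the origin on the work surface. World frame = base frame: x ahead of the robot, y to its left, z up, the work surface at z = 0. Lengths are in mm, angles in rad, forces in N, time in s.
With the tool pointing down it reaches from about 275 to 1000 mm from the base axis. Payload 8.4 kg.
Tool frame: the origin (TCP) lies between the finger pads; the fingertips stand r.finger_overhang ahead of it and the grasp point (between the pads) is the TCP (r.finger_overhang is the distance from the TCP to the fingertips, in mm); z points along the fingers, y is the line along which they close (so a half turn about z gives the same grasp; the last joint's range is limited). The gripper opens to 85 mm and grips with 20 to 120 N. Pads are 22 mm wide; open, the fingers measure 114 mm over their backs; the gripper's body (76 mm by 85 mm) begins 54 mm behind the grasp point. The pads swing forward as they close: fully open they stand 13 mm farther back than shut.
Start: joints at [-0.002, 0.353, 1.633, -0, 1.155, -0.002], TCP at [625.002, -0, 226.281] pointing down, gripper open.
Joint ranges: [-2.63, 2.63], [-0.92, 2.1], [0.06, 2.66], [-1.3, 4.44], [0, 2.69], [-3.02, 3.02]. Speed limits (rad/s): [2.22, 2.22, 2.79, 3.14, 3.14, 3.14].

INTERFACE

Orientations are given as [roll, pitch, yaw] about the fixed x, y, z axes, in that order (R = Rz(yaw) Ry(pitch) Rx(roll)).
In Python, from rig import r, cams, sign_off gives the robot as it stands.
- The arm moves only by the shell command python3 -m crank 'ROWS' [FORCE]. ROWS is JSON, a list of rows, each a list of 7 numbers: the shift along the tool's x, y, z in m, then the turn, a rotation vector about the tool's x, y, z in rad, then the closure, from 0 (fully open) to 1 (shut). In form: [[dx, dy, dz, ax, ay, az, gripper], ...]. A call has 1 to 5 rows; each row is the pose to reach, as a shift and turn from the pose commanded when the call began, along the tool's axes at that moment; what a row does not reach only later rows make up. A row lasts 1/10 s, in which the tool goes at most 50 mm and 8.59 degrees, less where a joint would pass 70% of its speed; a pose out of reach is approached as far as the arm can. A call with a gripper value outside its range is refused whole. The fingers move at their own pace and stop on an object; FORCE is the grip in N (left out, the last holds). Time passes only in rows, so rows that repeat a pose let the fingers close. It gives the time, the measured TCP pose, the force, the opening and the grip force at its end, in the units of the state.
- r.sense(): the state, without advancing time (a new reading comes with each control period).
- cams.grab_frame(name): name is "scene" or "side" or "wrist"; returns a dict with "image" (420x560x3 uint8, red, green, blue), "fx", "fy", "cx", "cy" (pixels), "position" and "orientation" of the camera in the world. Camera axes: x right, y down, z forward; pixel columns grow to the right and rows downward; lengths in mm; the calibration is good to about 2 mm. A picture is of the moment at which its call begins. There is no depth.
- sign_off(): hands the job in; it is judged then, once.
The state is a dict: "clock": time; "qpos": joint angles; "qvel": joint speeds; "joint_efforts": joint torques, N m; "eef_pos": TCP position; "tcp_rot": TCP orientation; "contact_force": force on the tool from outside, world axes, zero at the start; "wrist_torque": the same for the moment, N m; "opening": opening from 0.0 (shut) to 1.0 (fully open); "grasp_force": force on a finger pad.
Only numpy, scipy, OpenCV 4.12 (cv2) and the standard library are available. Lean on these libraries where they do the work, as an engineer would, in place of code of your own. Each camera call takes 0.05 s, during which the arm holds its last target. There are 200 camera calls.

## Working session

There is one attempt and no reset: what is moved stays moved. The work goes in short steps, Python scripts to look and compute and a shell command to move; the robot and the scene stay as the last step left them, time stands still between calls to the robot, and variables do not carry over. Pictures are saved under pics/ and viewed, at most 14 in all, crops included, and the job is handed in when it is done.

```bash
mkdir -p pics; ls
python3 - <<'E'
from rig import r,cams
import cv2,numpy as np
for n in("scene","side"):
    f=cams.grab_frame(n); cv2.imwrite(f"pics/{n}0.png",f["image"][:,:,::-1])
    np.save(n+"0.npy",f,allow_pickle=True)
    print(n,f["fx"],f["fy"],f["cx"],f["cy"],f["position"],f["orientation"])
print(r.sense(),r.finger_overhang)
E
```

```text
pics
scene 501.1589579043992 501.1589579043992 283.1658485213762 216.9563949147586 [1193.8088559  -680.38550318 1078.51866691] [-2.35193410e+00 -8.06382129e-04  6.75196012e-01]
side 440.1667038365758 440.1667038365758 285.77946631700047 207.42851307486382 [-136.43688633  951.19308799 1087.04961558] [-2.3078498   0.00872395 -2.47622247]
{'clock': 0.1, 'qpos': array([-2.38375625e-03,  3.53585282e-01,  1.63406617e+00,  3.25646919e-05,
        1.15521767e+00, -2.42582836e-03]), 'qvel': array([-0.00079048, -0.00294296, -0.00194521, -0.00192919, -0.00095058,
       -0.00054528]), 'joint_efforts': array([ 4.27485766e-04, -6.06356549e+01, -3.42817569e+01, -7.40920814e-05,
        3.91241178e-03, -4.99377973e-05]), 'eef_pos': array([6.24555915e+02, 2.15713876e-02, 2.25630032e+02]), 'tcp_rot': array([-3.14031626e+00, -3.28724750e-05,  1.57082521e+00]), 'contact_force': array([0.32073838, 0.16050537, 0.19373985]), 'wrist_torque': array([-0.00872113,  0.06343948, -0.01870516]), 'grasp_force': 0.0, 'opening': 0.9987825906983819} 19.0
```

View pics/scene0.png

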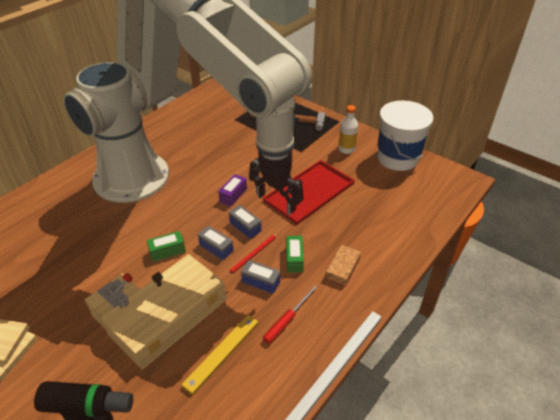

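View pics/side0.png

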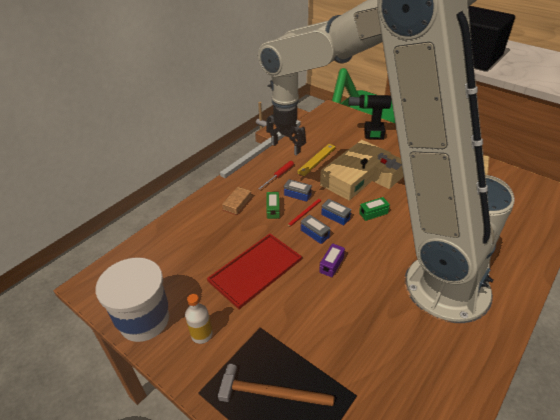

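Three blue cases (scene pixels): A (245,221), B (215,241), C (261,276). Look-alikes to avoid: green at (166,245) and (294,253), purple at (232,188). Crate is at about (160,305), with the bolt at about (118,290) and the knob at about (158,278). The tray is at (310,190), with the arm in front of part of it. Next is a close crop of this area.

```bash
cat > h.py <<'E'
import numpy as np,cv2
from scipy.spatial.transform import Rotation as R
def load(n): return np.load(n,allow_pickle=True).item()
def cam(f): return R.from_euler('xyz',f["orientation"]).as_matrix(),np.array(f["position"])
def ray(f,u,v):
    M,p=cam(f); d=M@[(u-f["cx"])/f["fx"],(v-f["cy"])/f["fy"],1]; return p,d/np.linalg.norm(d)
def onz(f,u,v,z):
    p,d=ray(f,u,v); return p+d*(z-p[2])/d[2]
def proj(f,P):
    M,p=cam(f); q=(np.atleast_2d(P)-p)@M; return np.c_[f["cx"]+f["fx"]*q[:,0]/q[:,2],f["cy"]+f["fy"]*q[:,1]/q[:,2]]
E
python3 - <<'E'
from h import *
f=load("scene0.npy"); c=f["image"][165:365,85:325,::-1]; cv2.imwrite("pics/s1.png",cv2.resize(c,(720,600),interpolation=cv2.INTER_CUBIC))
f=load("side0.npy"); c=f["image"][130:320,200:430,::-1]; cv2.imwrite("pics/d1.png",cv2.resize(c,(690,570),interpolation=cv2.INTER_CUBIC))
E
```

```text
(no output)
```

View pics/s1.png

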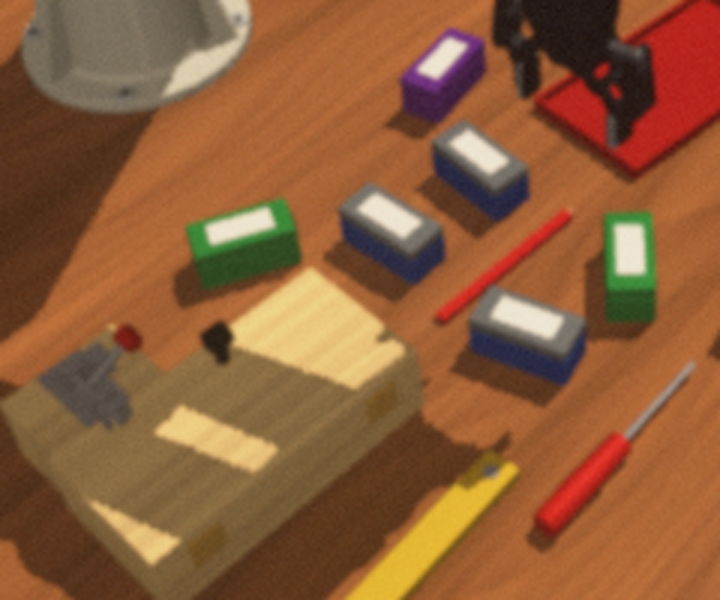

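View pics/d1.png

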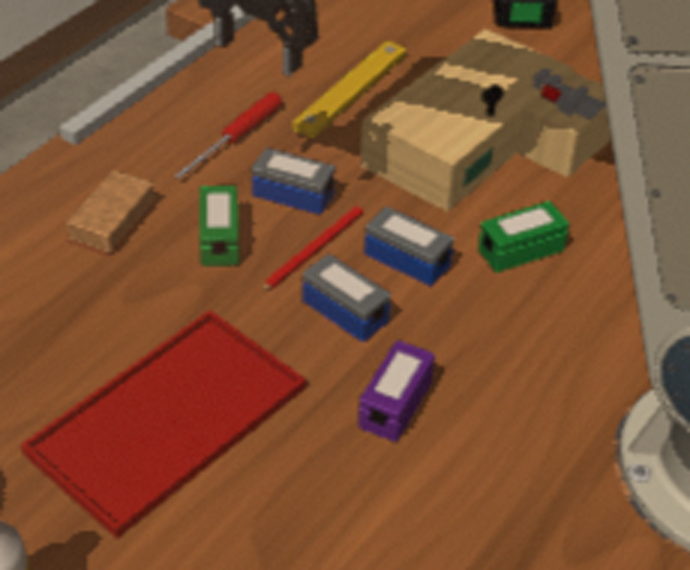

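Close crops confirm the choice. s1 shows three blue cases with grey lids at (392,218), (480,157) and (527,317). The grip is at (128,337), the knob at (215,335), and lid corners are at (310,268) and (418,350). d1 shows the full tray, with rim corners at (210,315), (305,382), (118,533) and (24,448).

```bash
cat >> h.py <<'E'
def labels(f,seeds,z=48,w=22):
    """white label near each seed pixel -> (x,y,yaw deg,len,wid) on plane z"""
    out=[]
    hsv=cv2.cvtColor(f["image"],cv2.COLOR_RGB2HSV)
    for u,v in seeds:
        m=((hsv[...,1]<60)&(hsv[...,2]>165)).astype(np.uint8); k=np.zeros_like(m); k[max(0,v-w):v+w,max(0,u-w):u+w]=1; m*=k
        n,l,s,c=cv2.connectedComponentsWithStats(m)
        if n<2: out.append(None); continue
        i=min(range(1,n),key=lambda i:np.hypot(*(c[i]-[u,v]))-s[i,4])
        ys,xs=np.nonzero(l==i)
        P=np.array([onz(f,a,b,z)[:2] for a,b in zip(xs,ys)],np.float32)
        (cx,cy),(a,b),t=cv2.minAreaRect(P)
        if a<b: a,b,t=b,a,t+90
        out.append([round(float(q),1) for q in(P.mean(0)[0],P.mean(0)[1],(t+90)%180-90,a,b)])
    return out
E
python3 - <<'E'
from h import *
from scipy.optimize import least_squares
s=load("scene0.npy");d=load("side0.npy")
S=lambda u,v:(85+u/3,165+v/3); D=lambda u,v:(200+u/3,130+v/3)
I=lambda l:[(round(a),round(b)) for a,b in l]
for nm,sd,dd in (("A",(480,157),(345,280)),("B",(390,218),(410,232)),("C",(527,315),(294,167)),("green1",(240,225),(525,220)),("green2",(630,248),(219,210)),("purple",(443,58),(403,370))):
    print(nm,labels(s,I([S(*sd)])),labels(d,I([D(*dd)])))
ob=[(s,S(310,268),(-69,135,75)),(s,S(418,350),(69,135,75)),(s,S(420,410),(69,135,0)),(d,D(453,163),(-69,135,66)),(d,D(450,207),(-69,135,0)),(d,D(372,117),(69,135,75)),(d,D(486,32),(69,-135,75)),
 (s,S(215,333),(-45,"k",104)),(d,D(492,93),(-45,"k",104)),(s,S(128,337),("g",-30,104)),(d,D(551,93),("g",-30,104))]
def res(p,full=False):
    e=[]
    for f,uv,P in ob:
        P=[p[3] if q=="k" else p[4] if q=="g" else q for q in P]
        c,t=np.cos(p[2]),np.sin(p[2])
        W=[p[0]+c*P[0]-t*P[1],p[1]+t*P[0]+c*P[1],P[2]]
        e+=list(proj(f,W)[0]-uv)
    return np.array(e)
c0=onz(s,*S(240,440),75)
best=min((least_squares(res,[c0[0],c0[1],y,0,-110],loss="soft_l1") for y in np.arange(0,6.3,.8)),key=lambda q:q.cost)
print("crate",best.x.round(3),np.degrees(best.x[2]),res(best.x).reshape(-1,2).round(1).tolist())
T=np.array([onz(d,*D(*q),16)[:2] for q in((210,315),(305,382),(118,533),(24,448))]);print("tray",T.round(1).tolist(),T.mean(0),np.linalg.norm(np.diff(T,axis=0),axis=1))
print([onz(s,*S(*q),16).round(1).tolist() for q in((635,175),(538,103))])
for n,a,b,z in(("pencil",(440,318),(570,212),8),("driver",(545,525),(690,368),10),("rule",(240*0+510,465),(350,600),16)): print(n,onz(s,*S(*a),z).round(0),onz(s,*S(*b),z).round(0))
E
```

```text
A [[450.9, 65.7, -5.0, 62.3, 29.7]] [[449.4, 60.0, -6.9, 56.4, 24.9]]
B [[442.5, -50.0, 0.2, 62.6, 30.0]] [[440.1, -55.8, -0.6, 54.0, 23.9]]
C [[622.9, -62.5, 14.2, 62.4, 29.4]] [[621.1, -68.4, 14.3, 56.9, 24.1]]
green1 [[343.6, -146.7, 61.4, 59.3, 26.8]] [[341.4, -152.1, 62.6, 56.6, 22.5]]
green2 [[644.3, 56.6, -51.9, 59.0, 24.9]] [[642.7, 53.0, -50.8, 49.6, 21.8]]
purple [[328.4, 145.5, -81.3, 63.0, 27.2]] [[326.1, 141.0, -80.1, 57.6, 24.2]]
crate [ 509.099 -297.325   25.049   22.749  -95.7  ] 1435.185589378398 [[-0.8, -0.3], [-2.0, 1.1], [-0.3, -1.2], [-1.8, 2.3], [-2.4, 1.3], [-4.0, 0.2], [-0.0, -1.0], [-0.3, 0.4], [-1.0, 0.9], [-1.3, 0.1], [-1.3, 0.2]]
tray [[556.0, 170.6], [411.4, 185.4], [439.3, 450.7], [585.9, 433.2]] [498.13236446 309.98750645] [145.31163479 266.73246619 147.63267268]
[[572.8, 160.7, 16.0], [430.0, 180.8, 16.0]]
pencil [541. -89.   8.] [550.  87.   8.]
driver [ 755. -195.   10.] [753.   6.  10.]
rule [ 698. -172.   16.] [ 682. -342.   16.]
```

Averaged estimates: crate at (509,-297) with yaw -4.8°, grip at about (411,-319,104), knob at about (466,-271,104). I'll move over the bolt and look with the wrist camera.

```bash
python3 -m crank '[[-0.15,-0.0975,-0.02,0,0,0,0],[-0.15,-0.0975,-0.02,0,0,0,0],[-0.15,-0.0975,-0.02,0,0,0,0],[-0.15,-0.0975,-0.02,0,0,0,0]]' 30
python3 -m crank '[[-0.15,-0.0975,-0.02,0,0,0.084,0.3],[-0.15,-0.0975,-0.02,0,0,0.084,0.3],[-0.15,-0.0975,-0.02,0,0,0.084,0.3],[-0.15,-0.0975,-0.02,0,0,0.084,0.3],[-0.15,-0.0975,-0.02,0,0,0.084,0.3]]'
python3 - <<'E'
from h import *
from rig import r,cams
f=cams.grab_frame("wrist");np.save("w1.npy",f,allow_pickle=True);cv2.imwrite("pics/w1.png",f["image"][:,:,::-1])
print(f["position"],f["orientation"]); print(proj(f,[[411,-319,104],[466,-271,104]]),r.sense()["contact_force"])
f=cams.grab_frame("side");np.save("side1.npy",f,allow_pickle=True)
f=cams.grab_frame("scene");np.save("scene1.npy",f,allow_pickle=True);cv2.imwrite("pics/t1.png",cv2.resize(f["image"][130:260,230:390,::-1],(800,650)[:2] if 0 else (720,585)))
E
```

```text
clock: 0.5
eef_pos: [525.4, -152.1, 246.3]
tcp_rot: [-3.141, 0.0, 1.57]
contact_force: [0.6, -0.1, 1.1]
opening: 1.004
grasp_force: 0.0
clock: 1.0
eef_pos: [428.1, -302.8, 266.6]
tcp_rot: [-3.142, 0.001, 1.483]
contact_force: [0.0, 0.6, -0.1]
opening: 0.698
grasp_force: 0.0
[ 434.72714907 -230.10534304  414.39731477] [ 2.85237261e+00 -3.23333421e-04 -8.79282068e-02]
[[260.39914602 206.3826072 ]
 [316.05419586 149.93929321]] [-0.39416191  0.04682238 -0.46301976]
```

View pics/w1.png

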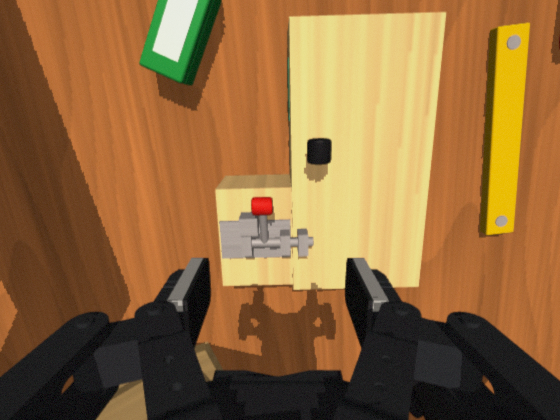

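View pics/t1.png

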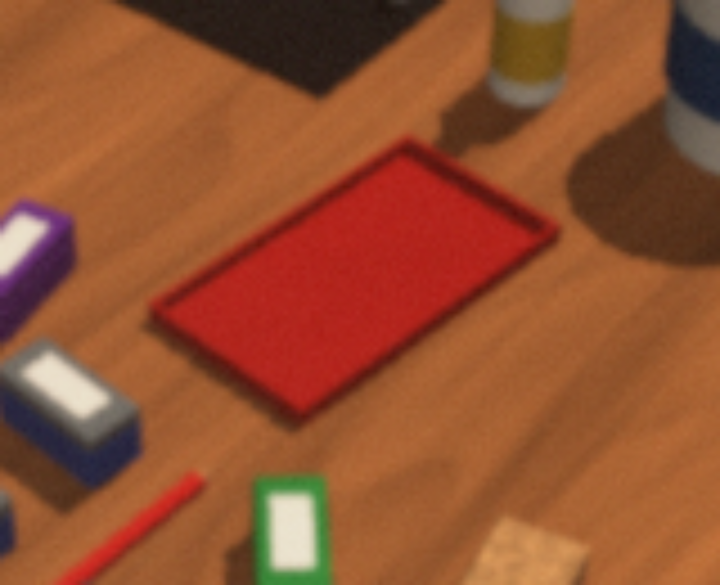

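The wrist view shows the red grip at (262,206) and the knob at (319,151). Both are within 3 px of prediction, about +1.5 mm in x. The bolt is home with its tip at (308,242), and t1 shows all four tray corners. Next I'll descend onto the grip.

```bash
python3 -m crank '[[-0.017,-0.0145,0.05,0,0,0,0.4],[-0.017,-0.0145,0.10,0,0,0,0.4],[-0.017,-0.0145,0.11,0,0,0,0.4],[-0.017,-0.0145,0.11,0,0,0,0.4],[-0.017,-0.0145,0.11,0,0,0,0.4]]'
python3 - <<'E'
from h import *
from rig import r,cams
s=r.sense();print(s["eef_pos"],s["tcp_rot"],s["contact_force"])
f=cams.grab_frame("wrist");cv2.imwrite("pics/w2.png",f["image"][:,:,::-1])
print(proj(f,[[412,-319,104],list(s["eef_pos"])]))
hsv=cv2.cvtColor(f["image"],cv2.COLOR_RGB2HSV)
m=((hsv[...,0]<6)|(hsv[...,0]>174))&(hsv[...,1]>180)&(hsv[...,2]>90);ys,xs=np.nonzero(m);print("red",xs.min(),xs.max(),ys.min(),ys.max(),xs.mean(),ys.mean())
d=load("side1.npy");s=load("scene1.npy")
T=np.array([onz(d,200+u/3,130+v/3,16)[:2] for u,v in((210,315),(305,382),(118,533),(24,448))])
U=np.array([onz(s,230+u/4.5,130+v/4.5,16)[:2] for u,v in((300,418),(155,312),(405,142),(557,232))])
print(T.round(0).tolist(),U.round(0).tolist(),T.mean(0),U.mean(0))
E
```

```text
clock: 1.65
eef_pos: [415.0, -315.1, 156.6]
tcp_rot: [3.142, -0.0, 1.488]
contact_force: [-0.5, -0.2, 1.3]
opening: 0.603
grasp_force: 0.0
[ 415.04359581 -315.1165286   156.62796932] [ 3.14154480e+00 -1.42785511e-04  1.48823381e+00] [-0.49038059 -0.15416953  1.29348508]
[[272.52339102 235.18299482]
 [276.78401559 267.07824272]]
red 257 288 221 248 272.61071428571427 234.27142857142857
[[556.0, 171.0], [411.0, 185.0], [439.0, 451.0], [586.0, 433.0]] [[572.0, 162.0], [430.0, 181.0], [455.0, 443.0], [601.0, 427.0]] [498.13236446 309.98750645] [514.66274539 303.33486483]
```

```bash
python3 -m crank '[[-0.004,-0.0025,0.02,0,0,0,0.4],[-0.004,-0.0025,0.04,0,0,0,0.4],[-0.004,-0.0025,0.052,0,0,0,0.4],[-0.004,-0.0025,0.052,0,0,0,0.4],[-0.004,-0.0025,0.052,0,0,0,0.4]]' 
python3 -m crank '[[0,0,0,0,0,0,1],[0,0,0,0,0,0,1],[0,0,0,0,0,0,1],[0,0,0,0,0,0,1],[0,0,0,0,0,0,1]]' 30
python3 -m crank '[[0,0,0,0,0,0,1],[0,0,0,0,0,0,1]]' 30
```

```text
clock: 2.2
eef_pos: [411.9, -319.7, 105.1]
tcp_rot: [3.141, 0.001, 1.487]
contact_force: [0.6, -0.5, -0.4]
opening: 0.603
grasp_force: 0.0
clock: 2.7
eef_pos: [411.8, -319.8, 104.9]
tcp_rot: [3.14, 0.001, 1.487]
contact_force: [0.5, 0.5, 6.4]
opening: 0.206
grasp_force: 29.5
clock: 2.9
eef_pos: [411.8, -319.8, 104.9]
tcp_rot: [3.14, 0.001, 1.487]
contact_force: [0.5, 1.6, 6.5]
opening: 0.209
grasp_force: 29.6
```

```bash
python3 -m crank '[[-0.003,0,-0.0058,0,0,0,1],[-0.007,0,-0.011,0,0,0,1],[-0.0115,0,-0.0158,0,0,0,1],[-0.0166,0,-0.0199,0,0,0,1],[-0.0222,0,-0.0232,0,0,0,1]]' 
python3 -m crank '[[-0.006,0,-0.0027,0,0,0,1],[-0.0122,0,-0.0044,0,0,0,1],[-0.0187,0,-0.0055,0,0,0,1],[-0.0231,0,-0.0057,0,0,0,1],[-0.0231,0,-0.0057,0,0,0,1]]' 
python3 -m crank '[[0,0,0,0,0,0,1],[0,0,0,0,0,0,1]]'
```

```text
clock: 3.4
eef_pos: [409.0, -341.9, 127.4]
tcp_rot: [-3.141, -0.001, 1.487]
contact_force: [0.6, -2.8, -9.2]
opening: 0.193
grasp_force: 29.3
clock: 3.9
eef_pos: [408.0, -365.7, 134.1]
tcp_rot: [3.14, 0.001, 1.486]
contact_force: [-1.7, 0.1, 5.7]
opening: 0.17
grasp_force: 29.2
clock: 4.1
eef_pos: [408.0, -365.4, 134.1]
tcp_rot: [3.14, 0.001, 1.487]
contact_force: [-0.6, 1.0, 6.4]
opening: 0.181
grasp_force: 29.2
```

```bash
python3 -m crank '[[0,-0.01,0,0,0,0,1],[0,-0.02,0,0,0,0,1],[0,-0.03,0,0,0,0,1],[0,-0.036,0,0,0,0,1],[0,-0.036,0,0,0,0,1]]' 
python3 -m crank '[[0,0,0,0,0,0,1],[0,0,0,0,0,0,1]]'
python3 - <<'E'
from h import *
from rig import r,cams
f=cams.grab_frame("scene");cv2.imwrite("pics/s2.png",cv2.resize(f["image"][230:350,70:240,::-1],(765,540)))
E
```

```text
clock: 4.6
eef_pos: [371.0, -361.9, 133.9]
tcp_rot: [3.141, 0.001, 1.486]
contact_force: [-0.2, 1.6, 6.0]
opening: 0.172
grasp_force: 30.9
clock: 4.8
eef_pos: [371.2, -361.9, 133.9]
tcp_rot: [3.141, 0.0, 1.487]
contact_force: [-1.6, 0.5, 6.6]
opening: 0.172
grasp_force: 31.3
```

View pics/s2.png

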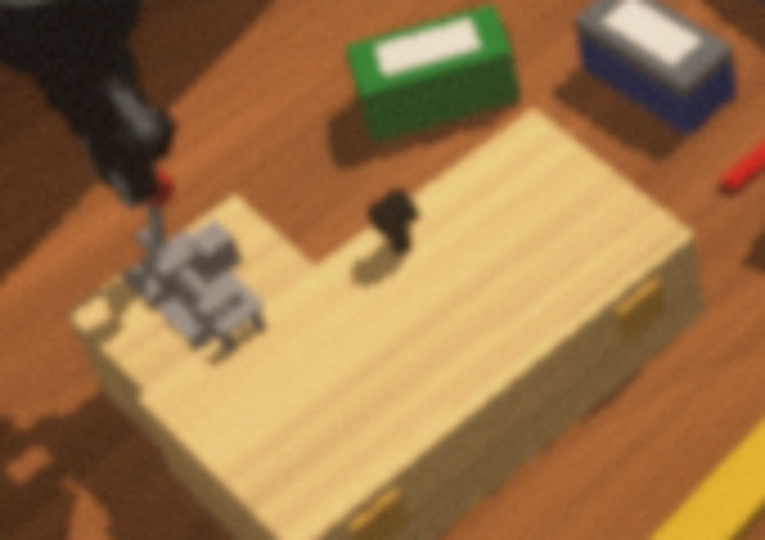

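The bolt is drawn: grip at (160,185), tip clear of the lid. I'll release, rise, turn 90° and go above the knob.

```bash
python3 -m crank '[[0,0,0,0,0,0,0.4],[0,0,0,0,0,0,0.4],[0,0,0,0,0,0,0.4],[0,0,-0.04,0,0,0,0.4],[0,0,-0.07,0,0,0,0.4]]' 
python3 -m crank '[[0.098,0.089,0,0,0,0.13,0.4],[0.098,0.089,0,0,0,0.26,0.4],[0.098,0.089,0,0,0,0.39,0.4],[0.098,0.089,0,0,0,0.5236,0.4],[0.098,0.089,0,0,0,0.5236,0.4]]' 
python3 -m crank '[[0,0,0,0,0,0.14,0.4],[0,0,0,0,0,0.28,0.4],[0,0,0,0,0,0.42,0.4],[0,0,0,0,0,0.56,0.4],[0,0,0,0,0,0.7,0.4]]'
python3 -m crank '[[0,0,0,0,0,0.14,0.4],[0,0,0,0,0,0.28,0.4],[0,0,0,0,0,0.347,0.4],[0,0,0,0,0,0.347,0.4],[0,0,0,0,0,0.347,0.4]]'
cat >> h.py <<'E'
def delta(s,xyz,yaw=None):
    """shift in tool axes (mm) from the sensed pose to world xyz; turn about tool z"""
    M=R.from_euler('xyz',s["tcp_rot"]); d=M.inv().apply(np.array(xyz)-s["eef_pos"])
    y=s["tcp_rot"][2]; return d.round(1), None if yaw is None else round((y-yaw+np.pi/2)%np.pi-np.pi/2,3)
E
python3 - <<'E'
from h import *
from rig import r,cams
s=r.sense();print(s["eef_pos"],s["tcp_rot"],s["qpos"][5],delta(s,(468,-272,104),-0.084))
f=cams.grab_frame("wrist");cv2.imwrite("pics/w3.png",f["image"][:,:,::-1]); print(proj(f,[468,-272,104]))
g=f["image"].max(2); u,v=proj(f,[468,-272,104])[0].astype(int)
m=(g<60).astype(np.uint8);k=np.zeros_like(m);k[v-40:v+40,u-40:u+40]=1;ys,xs=np.nonzero(m*k);print(xs.min(),xs.max(),ys.min(),ys.max(),xs.mean(),ys.mean())
E
```

```text
clock: 5.35
eef_pos: [371.3, -361.4, 203.9]
tcp_rot: [-3.141, -0.001, 1.487]
contact_force: [0.8, -0.3, 0.5]
opening: 0.601
grasp_force: 0.0
clock: 5.85
eef_pos: [469.0, -270.6, 202.9]
tcp_rot: [-3.141, 0.0, 0.963]
contact_force: [-0.2, -0.7, 0.5]
opening: 0.6
grasp_force: 0.0
clock: 6.35
eef_pos: [467.7, -272.1, 203.0]
tcp_rot: [-3.141, 0.0, 0.261]
contact_force: [-0.9, -0.5, 0.8]
opening: 0.6
grasp_force: 0.0
clock: 6.85
eef_pos: [468.1, -271.9, 203.1]
tcp_rot: [3.142, 0.0, -0.08]
contact_force: [-0.2, 0.4, 0.1]
opening: 0.599
grasp_force: 0.0
[ 468.08735086 -271.86953978  203.12049822] [ 3.14156240e+00  1.72367232e-04 -8.01439534e-02] 1.122103083659269 (array([-0.1,  0.1, 99.1]), np.float64(0.004))
[[278.34640446 207.48048248]]
264 292 192 220 278.203125 206.77864583333334
```

```bash
python3 -m crank '[[0,0,0.04,0,0,0,0.4],[0,0,0.07,0,0,0,0.4],[0,0,0.09,0,0,0,0.4],[0,0,0.099,0,0,0,0.4],[0,0,0.099,0,0,0,0.4]]' 
python3 -m crank '[[0,0,0,0,0,0,1],[0,0,0,0,0,0,1],[0,0,0,0,0,0,1],[0,0,0,0,0,0,1],[0,0,0,0,0,0,1]]' 35
python3 -m crank '[[0.0042,0,-0.0109,0,0,0,1],[0.0099,0,-0.0221,0,0,0,1],[0.0168,0,-0.0327,0,0,0,1],[0.0247,0,-0.0424,0,0,0,1],[0.0336,0,-0.0513,0,0,0,1]]'
python3 -m crank '[[0.0097,0,-0.0079,0,0,0,1],[0.0203,0,-0.0148,0,0,0,1],[0.0315,0,-0.0205,0,0,0,1],[0.0433,0,-0.025,0,0,0,1],[0.0554,0,-0.0283,0,0,0,1]]'
```

```text
clock: 7.4
eef_pos: [467.9, -271.2, 103.2]
tcp_rot: [-3.141, 0.002, -0.082]
contact_force: [0.2, -0.3, 0.0]
opening: 0.603
grasp_force: 0.0
clock: 7.9
eef_pos: [469.3, -272.4, 105.5]
tcp_rot: [3.14, -0.002, -0.083]
contact_force: [-2.0, -3.4, 6.9]
opening: 0.233
grasp_force: 34.5
clock: 8.4
eef_pos: [502.6, -274.5, 155.6]
tcp_rot: [3.141, -0.001, -0.084]
contact_force: [5.4, -4.8, -14.6]
opening: 0.225
grasp_force: 34.5
clock: 8.9
eef_pos: [557.7, -278.3, 184.6]
tcp_rot: [-3.14, 0.001, -0.084]
contact_force: [-3.5, 4.5, 1.9]
opening: 0.204
grasp_force: 34.1
```

```bash
python3 -m crank '[[0.0124,0,-0.0019,0,0,0,1],[0.025,0,-0.0026,0,0,0,1],[0.0376,0,-0.0019,0,0,0,1],[0.05,0,0,0,0,0,1],[0.0621,0,0.0033,0,0,0,1]]'
python3 -m crank '[[0.0079,0,0.0029,0,0,0,1],[0.0079,0,0.0029,0,0,0,1],[0.0079,0,0.0029,0,0,0,1]]'
python3 - <<'E'
from h import *
from rig import r,cams
for n in("scene","side"):
    f=cams.grab_frame(n);np.save(n+"3.npy",f,allow_pickle=True)
    print(n,proj(f,[[621,-67,48],[441,-53,48],[450,63,48]]).round().tolist())
    cv2.imwrite(f"pics/{n}3.png",f["image"][:,:,::-1])
E
```

```text
clock: 9.4
eef_pos: [622.7, -282.7, 183.8]
tcp_rot: [-3.14, -0.006, -0.084]
contact_force: [2.0, 9.8, 14.2]
opening: 0.199
grasp_force: 34.6
clock: 9.7
eef_pos: [631.8, -283.2, 181.0]
tcp_rot: [-3.14, -0.008, -0.084]
contact_force: [6.0, 9.1, 11.0]
opening: 0.201
grasp_force: 35.2
scene [[259.0, 271.0], [213.0, 237.0], [243.0, 216.0]]
side [[297.0, 185.0], [336.0, 207.0], [314.0, 224.0]]
```

View pics/scene3.png

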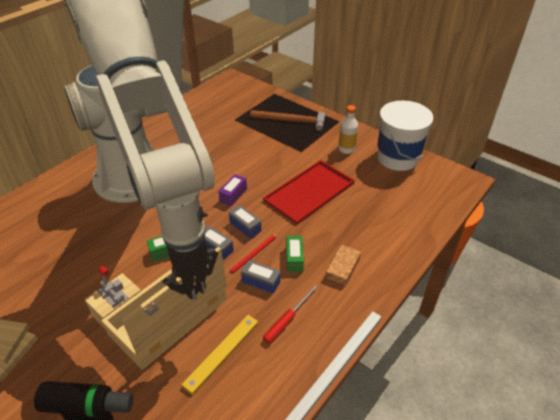

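The lid stands open, at about (205,275) behind the hinge line in the picture. All objects are in place. I'll release the knob, rise, and go over case C.

```bash
python3 -m crank '[[0,0,0,0,0,0,0.4],[0,0,0,0,0,0,0.4],[0,0,0,0,0,0,0.4],[0,0,0,0,0,0,0.4]]' 
python3 -m crank '[[0,0,-0.04,0,0,0,0.4],[0,0,-0.08,0,0,0,0.4],[0,0,-0.13,0,0,0,0.4],[0,0,-0.13,0,0,0,0.4]]' 
python3 -m crank '[[-0.028,-0.215,0.02,0,0,-0.14,0.15],[-0.028,-0.215,0.04,0,0,-0.28,0.15],[-0.028,-0.215,0.06,0,0,-0.331,0.15],[-0.028,-0.215,0.08,0,0,-0.331,0.15],[-0.028,-0.215,0.08,0,0,-0.331,0.15]]'
cat > look.py <<'E'
import sys
from h import *
from rig import r,cams
x,y=map(float,sys.argv[1:3])
s=r.sense();f=cams.grab_frame("wrist");cv2.imwrite(f"pics/w{s['clock']:.2f}.png",f["image"][:,:,::-1])
u,v=proj(f,[x,y,48])[0].astype(int)
l=labels(f,[(u,v)],w=90)[0];print(s["eef_pos"].round(1),s["tcp_rot"].round(3),"q6",s["qpos"][5].round(2),(u,v),"label",l,"F",s["contact_force"].round(2))
if l: print(delta(s,(l[0],l[1],30),np.radians(l[2])))
E
python3 look.py 621 -66
```

```text
clock: 10.2
eef_pos: [626.9, -284.9, 177.4]
tcp_rot: [3.142, 0.0, -0.084]
contact_force: [1.1, -0.4, 0.7]
opening: 0.598
grasp_force: 0.0
clock: 10.6
eef_pos: [629.9, -286.3, 315.7]
tcp_rot: [3.138, -0.011, -0.084]
contact_force: [0.9, -0.1, -0.3]
opening: 0.597
grasp_force: 0.0
clock: 11.1
eef_pos: [616.2, -65.8, 226.2]
tcp_rot: [-3.141, 0.001, 0.248]
contact_force: [-0.5, -0.2, -0.4]
opening: 0.85
grasp_force: 0.0
[616.2 -65.8 226.2] [-3.141e+00  1.000e-03  2.480e-01] q6 1.21 (np.int64(279), np.int64(179)) label [623.5, -63.3, 13.5, 61.7, 27.8] F [-0.51 -0.24 -0.35]
(array([  7.8,  -0.5, 196.1]), np.float64(0.012))
```

```bash
python3 -m crank '[[0.0075,-0.0005,0.05,0,0,0.012,0.15],[0.0075,-0.0005,0.1,0,0,0.012,0.15],[0.0075,-0.0005,0.15,0,0,0.012,0.15],[0.0075,-0.0005,0.18,0,0,0.012,0.15],[0.0075,-0.0005,0.196,0,0,0.012,0.15]]' 
python3 -m crank '[[0,0,0,0,0,0,0.15],[0,0,0,0,0,0,1],[0,0,0,0,0,0,1],[0,0,0,0,0,0,1],[0,0,0,0,0,0,1]]' 40
python3 -m crank '[[0,0,0,0,0,0,1],[0,0,-0.02,0,0,0,1],[0,0,-0.06,0,0,0,1],[0,0,-0.10,0,0,0,1],[0,0,-0.10,0,0,0,1]]'
python3 -m crank '[[0,0,0,0,0,0,1],[0,0,0,0,0,0,1],[0,0,0,0,0,0,1]]'
python3 - <<'E'
from rig import r
s=r.sense();print(s["contact_force"],s["wrist_torque"],s["eef_pos"])
E
```

```text
clock: 11.65
eef_pos: [622.3, -66.0, 28.3]
tcp_rot: [-3.14, 0.004, 0.235]
contact_force: [-0.5, 0.6, -0.1]
opening: 0.852
grasp_force: 0.0
clock: 12.15
eef_pos: [626.0, -66.0, 34.0]
tcp_rot: [3.14, -0.004, 0.235]
contact_force: [-1.9, 0.4, 7.3]
opening: 0.517
grasp_force: 41.8
clock: 12.65
eef_pos: [628.2, -66.3, 138.4]
tcp_rot: [3.138, -0.01, 0.235]
contact_force: [0.6, -0.1, -1.3]
opening: 0.525
grasp_force: 41.7
clock: 12.95
eef_pos: [623.2, -65.7, 130.2]
tcp_rot: [-3.141, 0.002, 0.235]
contact_force: [-0.6, -0.7, -1.4]
opening: 0.522
grasp_force: 41.7
[-0.56443577 -0.73967072 -1.3966488 ] [-0.00601851  0.00752631  0.02846469] [623.18447234 -65.7425428  130.23750087]
```

Case C weighs about 1.4 N, so it is empty and goes in the crate. I'll route around the open lid.

```bash
python3 -m crank '[[-0.04,-0.009,-0.02,0,0,0.1,1],[-0.08,-0.018,-0.02,0,0,0.2,1],[-0.115,-0.0275,-0.02,0,0,0.319,1],[-0.115,-0.0275,-0.02,0,0,0.319,1],[-0.115,-0.0275,-0.02,0,0,0.319,1]]' 
python3 -m crank '[[0.005,0.04,0,0,0,0,1],[0.01,0.08,0,0,0,0,1],[0.015,0.12,0,0,0,0,1],[0.022,0.1647,0,0,0,0,1],[0.022,0.1647,0,0,0,0,1]]' 
python3 -m crank '[[0,0,0,0,0,0,1],[0,0,0,0,0,0,1]]'
python3 - <<'E'
from h import *
from rig import r,cams
s=r.sense();print(delta(s,(513,-232,40),-0.084),s["qpos"][5],s["contact_force"])
f=cams.grab_frame("wrist");cv2.imwrite("pics/w4.png",f["image"][:,:,::-1])
def c(x,y,z):t=-.084;return [510.5+x-t*y,-297+t*x+y,z]
print(proj(f,[c(-69,135,66),c(-60,126,66),c(-60,-126,66),c(-60,-126,9),c(60,126,9),c(69,135,66)]).round())
E
```

```text
clock: 13.45
eef_pos: [505.3, -65.9, 151.1]
tcp_rot: [-3.142, 0.001, -0.083]
contact_force: [0.3, -0.2, -1.4]
opening: 0.521
grasp_force: 41.7
clock: 13.95
eef_pos: [516.0, -237.1, 151.3]
tcp_rot: [3.139, -0.002, -0.086]
contact_force: [0.7, 1.0, -1.3]
opening: 0.523
grasp_force: 41.9
clock: 14.15
eef_pos: [514.3, -231.3, 150.9]
tcp_rot: [-3.141, 0.001, -0.083]
contact_force: [-0.5, -0.4, -2.4]
opening: 0.521
grasp_force: 41.9
(array([ -1.1,   0.8, 110.9]), np.float64(0.001)) 1.228314324302031 [-0.52409586 -0.39684981 -2.38730808]
[[187. 297.]
 [198. 287.]
 [532. 287.]
 [488. 256.]
 [204. 120.]
 [171. 109.]]
```

View pics/w4.png

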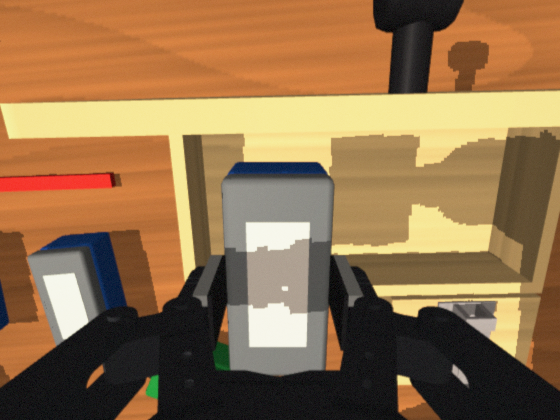

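View: the case is centred over the crate opening. The +y wall is at px 170–187 with clearance, and the lid edge is at the top, y≈95–135. I'll lower it.

```bash
python3 -m crank '[[-0.001,0.0,0.03,0,0,0,1],[-0.001,0.0,0.06,0,0,0,1],[-0.001,0,0.09,0,0,0,1],[-0.001,0,0.1,0,0,0,1],[-0.001,0,0.109,0,0,0,1]]' 
python3 -m crank '[[0,0,0,0,0,0,1],[0,0,0,0,0,0,1],[0,0,0,0,0,0,0.3],[0,0,0,0,0,0,0.3],[0,0,0,0,0,0,0.3]]' 
python3 -m crank '[[0,0,-0.03,0,0,0,0.3],[0,0,-0.07,0,0,0,0.3],[0,0,-0.12,0,0,0,0.3],[0,0,-0.15,0,0,0,0.3],[0,0,-0.15,0,0,0,0.3]]' 
python3 -c "
from h import *
from rig import r
s=r.sense();print(delta(s,(442.5,-50,200),0),s['qpos'][5])"
```

```text
clock: 14.7
eef_pos: [513.1, -230.8, 42.3]
tcp_rot: [-3.141, 0.001, -0.083]
contact_force: [-14.7, 7.3, 59.0]
opening: 0.527
grasp_force: 48.6
clock: 15.2
eef_pos: [513.4, -231.9, 43.1]
tcp_rot: [3.141, -0.001, -0.084]
contact_force: [-0.3, -0.1, 0.4]
opening: 0.701
grasp_force: 0.0
clock: 15.7
eef_pos: [515.8, -233.0, 197.7]
tcp_rot: [3.139, -0.008, -0.084]
contact_force: [0.6, -0.1, -0.2]
opening: 0.702
grasp_force: 0.0
(array([ -88.3, -176.2,   -3.5]), np.float64(-0.084)) 1.2277127859470796
```

```bash
python3 -m crank '[[-0.088,-0.176,0.0,0,0,-0.084,0.15],[-0.088,-0.176,0.0,0,0,-0.084,0.15],[-0.088,-0.176,0.0,0,0,-0.084,0.15],[-0.088,-0.176,0.0,0,0,-0.084,0.15],[-0.088,-0.176,0.0,0,0,-0.084,0.15]]' 
python3 -m crank '[[0,0,0,0,0,0,0.15],[0,0,0,0,0,0,0.15]]' 
python3 look.py 442 -51
```

```text
clock: 16.2
eef_pos: [436.9, -45.2, 191.6]
tcp_rot: [-3.14, 0.003, 0.003]
contact_force: [-0.0, -0.8, 0.6]
opening: 0.847
grasp_force: 0.0
clock: 16.4
eef_pos: [440.6, -49.6, 192.4]
tcp_rot: [3.141, -0.0, 0.0]
contact_force: [0.1, 0.6, -0.3]
opening: 0.854
grasp_force: 0.0
[440.6 -49.6 192.4] [ 3.141 -0.     0.   ] q6 1.46 (np.int64(279), np.int64(191)) label [443.3, -50.9, 0.8, 61.3, 27.6] F [ 0.07  0.59 -0.31]
(array([  2.7,   1.3, 162.4]), np.float64(-0.014))
```

```bash
python3 -m crank '[[0.0027,0.001,0.05,0,0,-0.014,0.15],[0.0027,0.001,0.1,0,0,-0.014,0.15],[0.0027,0.001,0.13,0,0,-0.014,0.15],[0.0027,0.001,0.155,0,0,-0.014,0.15],[0.0027,0.001,0.16,0,0,-0.014,0.15]]' 
python3 -m crank '[[0,0,0,0,0,0,0.15],[0,0,0,0,0,0,1],[0,0,0,0,0,0,1],[0,0,0,0,0,0,1],[0,0,0,0,0,0,1]]' 50
python3 -m crank '[[0,0,0,0,0,0,1],[0,0,-0.02,0,0,0,1],[0,0,-0.06,0,0,0,1],[0,0,-0.10,0,0,0,1],[0,0,-0.12,0,0,0,1]]'
python3 -m crank '[[0,0,0,0,0,0,1],[0,0,0,0,0,0,1],[0,0,0,0,0,0,1]]'
python3 - <<'E'
from h import *
from rig import r,cams
s=r.sense();print(s["contact_force"],s["eef_pos"],s["qpos"][5])
print("crate",delta(s,(501,-350,160),-0.084),"tray",delta(s,(514.7-2,303-50,160),-0.1))
E
```

```text
clock: 16.95
eef_pos: [441.3, -50.9, 30.0]
tcp_rot: [-3.141, 0.005, 0.012]
contact_force: [-0.3, -0.2, -0.8]
opening: 0.849
grasp_force: 0.0
clock: 17.45
eef_pos: [444.1, -50.5, 34.2]
tcp_rot: [3.141, -0.003, 0.014]
contact_force: [-1.7, -3.4, 6.8]
opening: 0.523
grasp_force: 49.9
clock: 17.95
eef_pos: [444.1, -50.1, 156.4]
tcp_rot: [3.141, -0.005, 0.014]
contact_force: [1.0, -0.2, -5.3]
opening: 0.517
grasp_force: 55.1
clock: 18.25
eef_pos: [441.6, -49.9, 151.3]
tcp_rot: [-3.141, 0.002, 0.014]
contact_force: [0.0, 1.2, -4.8]
opening: 0.519
grasp_force: 55.1
[ 0.04328348  1.21185214 -4.79350764] [441.64245757 -49.8688732  151.32634164] 1.440774159846037
crate (array([ 55.1, 300.9,  -8.9]), np.float64(0.098)) tray (array([  75.3, -301.8,   -8.8]), np.float64(0.114))
```

Case B weighs about 4.8 N, so it is loaded and goes in the tray.

```bash
python3 -m crank '[[0.01,-0.04,0,0,0,0,1],[0.02,-0.08,0,0,0,0,1],[0.03,-0.12,0,0,0,0,1],[0.0357,-0.149,0,0,0,0,1]]' 
python3 -m crank '[[0.01,-0.04,0,0,0,0.04,1],[0.02,-0.08,0,0,0,0.08,1],[0.03,-0.12,0,0,0,0.119,1],[0.0357,-0.149,0,0,0,0.119,1],[0.0357,-0.149,0,0,0,0.119,1]]' 
python3 -m crank '[[0,0,0,0,0,0,1],[0,0,0,0,0,0,1]]'
python3 - <<'E'
from h import *
from rig import r,cams
s=r.sense();print(delta(s,(509,249,39),-0.105),s["qpos"][5],s["contact_force"])
f=cams.grab_frame("wrist");cv2.imwrite("pics/w5.png",f["image"][:,:,::-1])
def c(x,y,z):t=-.105;return [514.7+x-t*y,303.3+t*x+y,z]
print(proj(f,[c(-75,-135,16),c(75,-135,16),c(75,135,16),c(-75,135,16)]).round())
E
```

```text
clock: 18.65
eef_pos: [476.0, 101.5, 150.9]
tcp_rot: [3.142, 0.002, 0.015]
contact_force: [0.9, 0.3, -6.0]
opening: 0.519
grasp_force: 55.4
clock: 19.15
eef_pos: [510.0, 252.2, 150.6]
tcp_rot: [-3.141, 0.001, -0.102]
contact_force: [0.1, -0.2, -5.3]
opening: 0.517
grasp_force: 55.5
clock: 19.35
eef_pos: [508.9, 247.8, 151.2]
tcp_rot: [3.14, 0.002, -0.105]
contact_force: [-0.3, -0.2, -5.5]
opening: 0.52
grasp_force: 55.5
(array([  0.2,  -1.4, 112.2]), np.float64(0.0)) 2.1265723497517826 [-0.26697613 -0.20910217 -5.46753937]
[[366. 275.]
 [380. 102.]
 [ 33. 102.]
 [ 67. 276.]]
```

View pics/w5.png

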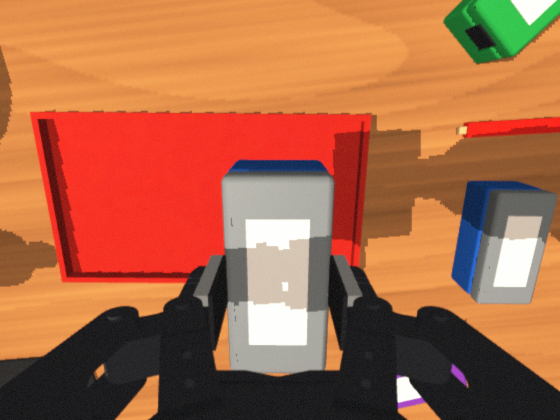

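The wrist view shows tray corners at (33,115), (372,115) and (63,282). The tray is therefore about 9 mm nearer in x than I had it. I'll shift and lower.

```bash
python3 -m crank '[[-0.009,-0.004,0.03,0,0,0,1],[-0.009,-0.004,0.06,0,0,0,1],[-0.009,-0.004,0.09,0,0,0,1],[-0.009,-0.004,0.105,0,0,0,1],[-0.009,-0.004,0.11,0,0,0,1]]' 
python3 -m crank '[[0,0,0,0,0,0,1],[0,0,0,0,0,0,1],[0,0,0,0,0,0,0.3],[0,0,0,0,0,0,0.3],[0,0,0,0,0,0,0.3]]' 
python3 -m crank '[[0,0,-0.03,0,0,0,0.3],[0,0,-0.07,0,0,0,0.3],[0,0,-0.12,0,0,0,0.3],[0,0,-0.15,0,0,0,0.3],[0,0,-0.15,0,0,0,0.3]]' 
python3 -c "
from h import *
from rig import r
s=r.sense();print(delta(s,(450.5,64,200),-.09),s['qpos'][5])"
```

```text
clock: 19.9
eef_pos: [500.6, 252.7, 41.1]
tcp_rot: [3.14, 0.002, -0.106]
contact_force: [0.0, -0.5, -4.6]
opening: 0.521
grasp_force: 56.0
clock: 20.4
eef_pos: [502.3, 254.3, 43.6]
tcp_rot: [-3.14, -0.002, -0.105]
contact_force: [0.6, -0.7, 0.8]
opening: 0.699
grasp_force: 0.0
clock: 20.9
eef_pos: [504.3, 255.3, 198.0]
tcp_rot: [-3.137, -0.008, -0.105]
contact_force: [0.9, -0.8, 0.2]
opening: 0.7
grasp_force: 0.0
(array([-33.4, 195.9,  -3.2]), np.float64(-0.015)) 2.1415845724662073
```

```bash
python3 -m crank '[[-0.033,0.195,0,0,0,-0.015,0.15],[-0.033,0.195,0,0,0,-0.015,0.15],[-0.033,0.195,0,0,0,-0.015,0.15],[-0.033,0.195,0,0,0,-0.015,0.15],[-0.033,0.195,0,0,0,-0.015,0.15]]' 
python3 -m crank '[[0,0,0,0,0,0,0.15],[0,0,0,0,0,0,0.15]]' 
python3 look.py 450 64
```

```text
clock: 21.4
eef_pos: [445.7, 59.2, 191.9]
tcp_rot: [3.14, 0.002, -0.093]
contact_force: [-1.1, 0.4, 0.7]
opening: 0.851
grasp_force: 0.0
clock: 21.6
eef_pos: [448.7, 64.0, 192.5]
tcp_rot: [-3.141, -0.0, -0.09]
contact_force: [0.0, 0.0, 0.4]
opening: 0.848
grasp_force: 0.0
[448.7  64.  192.5] [-3.141 -0.    -0.09 ] q6 1.8 (np.int64(277), np.int64(191)) label [459.5, 66.4, -6.3, 79.7, 35.6] F [0.01 0.05 0.36]
(array([ 10.5,  -3.3, 162.5]), np.float64(0.02))
```

```bash
ls -t pics | head -2; cp "pics/$(ls -t pics|head -1)" pics/wA.png
```

```text
w21.60.png
w5.png
```

View pics/wA.png

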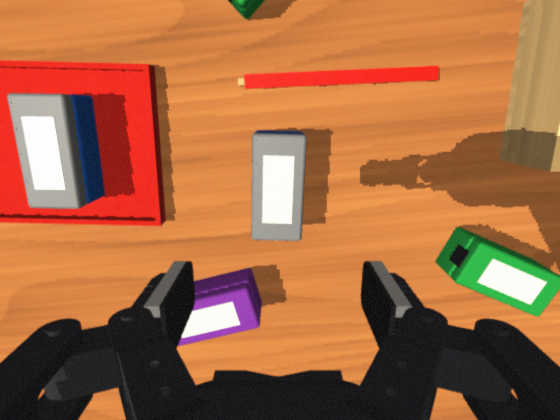

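The label of A is at (278,189), so A is still at about (451,64). Case B lies flat in the tray at (45,150).

```bash
python3 -m crank '[[0.0025,0,0.05,0,0,0.01,0.15],[0.0025,0,0.1,0,0,0.01,0.15],[0.0025,0,0.13,0,0,0.01,0.15],[0.0025,0,0.155,0,0,0.01,0.15],[0.0025,0,0.16,0,0,0.01,0.15]]' 
python3 -m crank '[[0,0,0,0,0,0,0.15],[0,0,0,0,0,0,1],[0,0,0,0,0,0,1],[0,0,0,0,0,0,1],[0,0,0,0,0,0,1]]' 50
python3 -m crank '[[0,0,0,0,0,0,1],[0,0,-0.02,0,0,0,1],[0,0,-0.06,0,0,0,1],[0,0,-0.10,0,0,0,1],[0,0,-0.12,0,0,0,1]]'
python3 -m crank '[[0,0,0,0,0,0,1],[0,0,0,0,0,0,1],[0,0,0,0,0,0,1]]'
python3 - <<'E'
from h import *
from rig import r,cams
s=r.sense();print(s["contact_force"],s["eef_pos"],s["qpos"][5])
print("crate",delta(s,(503,-337,160),-0.084),"tray",delta(s,(507,331,160),-0.105))
E
```

```text
clock: 22.15
eef_pos: [449.1, 64.1, 30.0]
tcp_rot: [3.141, 0.005, -0.098]
contact_force: [0.1, -0.1, 0.2]
opening: 0.848
grasp_force: 0.0
clock: 22.65
eef_pos: [451.9, 63.6, 34.2]
tcp_rot: [-3.14, -0.003, -0.1]
contact_force: [-1.1, 3.1, 5.6]
opening: 0.522
grasp_force: 50.3
clock: 23.15
eef_pos: [452.4, 63.4, 156.7]
tcp_rot: [-3.14, -0.005, -0.1]
contact_force: [-0.3, 0.4, -2.4]
opening: 0.519
grasp_force: 52.5
clock: 23.45
eef_pos: [449.9, 63.1, 151.8]
tcp_rot: [3.141, 0.001, -0.1]
contact_force: [0.2, -0.1, -1.4]
opening: 0.522
grasp_force: 52.5
[ 0.16363072 -0.08674442 -1.3819305 ] [449.93759299  63.06331919 151.76154484] 1.8065817869176566
crate (array([ 92.7, 392.8,  -8.2]), np.float64(-0.016)) tray (array([  30.1, -272.3,   -8.4]), np.float64(0.005))
```

Case A weighs about 1.4 N, so it is empty and goes in the crate.

```bash
python3 -m crank '[[0.009,0.04,-0.005,0,0,0,1],[0.018,0.08,-0.005,0,0,0,1],[0.028,0.12,-0.005,0,0,0,1],[0.037,0.16,-0.005,0,0,0,1],[0.046,0.196,-0.005,0,0,0,1]]' 
python3 -m crank '[[0.009,0.04,0,0,0,-0.016,1],[0.018,0.08,0,0,0,-0.016,1],[0.028,0.12,0,0,0,-0.016,1],[0.037,0.16,0,0,0,-0.016,1],[0.0465,0.1965,0,0,0,-0.016,1]]' 
python3 -m crank '[[0,0,0,0,0,0,1],[0,0,0,0,0,0,1],[0,0,0,0,0,0,1]]'
python3 - <<'E'
from h import *
from rig import r,cams
s=r.sense();print(delta(s,(503,-337,44),-0.084),s["qpos"][5],s["contact_force"])
E
```

```text
clock: 23.95
eef_pos: [476.1, -138.1, 156.1]
tcp_rot: [-3.141, 0.002, -0.1]
contact_force: [0.0, -0.7, -2.1]
opening: 0.519
grasp_force: 52.5
clock: 24.45
eef_pos: [502.8, -338.1, 155.6]
tcp_rot: [-3.14, 0.003, -0.084]
contact_force: [0.7, -0.0, -1.6]
opening: 0.521
grasp_force: 52.5
clock: 24.75
eef_pos: [502.8, -335.3, 156.3]
tcp_rot: [-3.14, 0.002, -0.084]
contact_force: [-1.0, -0.4, -1.6]
opening: 0.522
grasp_force: 52.6
(array([  0.6,   1.9, 112.3]), np.float64(0.0)) 1.0634843681987018 [-0.96563168 -0.40596598 -1.63778997]
```

```bash
python3 -m crank '[[0,0.001,0.03,0,0,0,1],[0,0.001,0.06,0,0,0,1],[0,0.001,0.09,0,0,0,1],[0,0.001,0.105,0,0,0,1],[0,0.001,0.111,0,0,0,1]]' 
python3 -m crank '[[0,0,0,0,0,0,1],[0,0,0,0,0,0,1],[0,0,0,0,0,0,0.3],[0,0,0,0,0,0,0.3],[0,0,0,0,0,0,0.3]]' 
python3 -m crank '[[0,0,-0.03,0,0,0,0.3],[0,0,-0.08,0,0,0,0.3],[0,0,-0.13,0,0,0,0.3],[0,0,-0.18,0,0,0,0.3],[0,0,-0.22,0,0,0,0.4]]' 
python3 -m crank '[[0.03,-0.05,0,0,0,0,0.4],[0.06,-0.053,0,0,0,0,0.4],[0.06,-0.053,0,0,0,0,0.4],[0.06,-0.053,0,0,0,0,0.4]]'
python3 - <<'E'
from h import *
from rig import r,cams
s=r.sense();print(s["eef_pos"],delta(s,(632,-283,300),-0.084),s["contact_force"])
f=cams.grab_frame("wrist");g=cams.grab_frame("scene");np.save("w6.npy",f,allow_pickle=True)
cv2.imwrite("pics/w6.png",cv2.resize(np.hstack([f["image"],g["image"]])[:,:,::-1],(800,300)))
print(proj(f,[[631,-284,180]]))
E
```

```text
clock: 25.25
eef_pos: [502.8, -336.0, 45.0]
tcp_rot: [-3.14, 0.003, -0.083]
contact_force: [0.2, -0.1, -1.8]
opening: 0.514
grasp_force: 52.5
clock: 25.75
eef_pos: [504.1, -338.0, 47.5]
tcp_rot: [3.141, -0.001, -0.084]
contact_force: [0.1, 0.0, 0.6]
opening: 0.7
grasp_force: 0.0
clock: 26.25
eef_pos: [504.0, -337.9, 270.3]
tcp_rot: [3.14, -0.003, -0.084]
contact_force: [0.4, 0.4, -0.6]
opening: 0.606
grasp_force: 0.0
clock: 26.65
eef_pos: [567.9, -289.5, 266.5]
tcp_rot: [3.141, 0.001, -0.083]
contact_force: [0.1, -0.3, -1.4]
opening: 0.603
grasp_force: 0.0
[ 567.87907885 -289.47203417  266.47087273] (array([ 63.4, -11.7, -33.6]), np.float64(0.001)) [ 0.12864717 -0.30030412 -1.39311877]
[[262.04613925 122.08696507]]
```

View pics/w6.png

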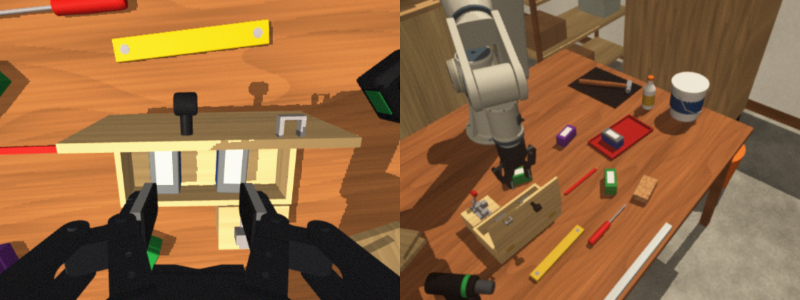

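Run:
```python
from h import *
f=load("w6.npy");g=f["image"].max(2);m=(g[100:200,230:295]<50);ys,xs=np.nonzero(m)
for v in range(100,200,6): 
    x=np.nonzero(m[v-100])[0]; print(v,(x.min()+230,x.max()+230) if len(x) else None,end=" ")
print()
for a in range(96,118,3):
    t=np.radians(a);x=69-120.2*np.cos(t);z=66+120.2*np.sin(t);W=[510.5+x+.084*23,-297-.084*x+23,z];print(a,np.round(W),proj(f,W).round())
```

```text
100 None 106 None 112 None 118 None 124 None 130 (np.int64(249), np.int64(272)) 136 (np.int64(244), np.int64(274)) 142 (np.int64(244), np.int64(274)) 148 (np.int64(244), np.int64(275)) 154 (np.int64(243), np.int64(275)) 160 (np.int64(246), np.int64(273)) 166 (np.int64(253), np.int64(268)) 172 (np.int64(253), np.int64(268)) 178 (np.int64(253), np.int64(268)) 184 (np.int64(254), np.int64(268)) 190 None 196 None 
96 [ 594. -281.  186.] [[262. 179.]]
99 [ 600. -281.  185.] [[262. 170.]]
102 [ 606. -282.  184.] [[262. 160.]]
105 [ 613. -282.  182.] [[262. 151.]]
108 [ 619. -283.  180.] [[262. 141.]]
111 [ 625. -283.  178.] [[262. 132.]]
114 [ 630. -284.  176.] [[262. 123.]]
117 [ 636. -284.  173.] [[262. 114.]]
```

The wrist view shows both cases flat in the crate, (165,170) and (232,170) in the composite. The lid stands at about 88° with its knob at about (616,-282,181). I'll grip the knob.

```bash
python3 -m crank '[[0.047,-0.0115,0,0,0,0,0.4],[0.047,-0.0115,0,0,0,0,0.4],[0.047,-0.0115,0.03,0,0,0,0.4],[0.047,-0.0115,0.06,0,0,0,0.4],[0.047,-0.0115,0.084,0,0,0,0.4]]' 
python3 -m crank '[[0,0,0,0,0,0,0.4],[0,0,0,0,0,0,0.4]]' 
python3 -m crank '[[0,0,0,0,0,0,1],[0,0,0,0,0,0,1],[0,0,0,0,0,0,1],[0,0,0,0,0,0,1],[0,0,0,0,0,0,1]]' 35
```

```text
clock: 27.25
eef_pos: [614.0, -282.7, 181.0]
tcp_rot: [-3.141, 0.002, -0.085]
contact_force: [-0.5, 0.5, -0.6]
opening: 0.602
grasp_force: 0.0
clock: 27.45
eef_pos: [615.0, -282.8, 183.0]
tcp_rot: [-3.141, 0.001, -0.085]
contact_force: [0.6, 0.2, 0.6]
opening: 0.599
grasp_force: 0.0
clock: 27.95
eef_pos: [616.6, -281.7, 184.6]
tcp_rot: [-3.141, -0.003, -0.084]
contact_force: [-0.1, 4.1, 4.9]
opening: 0.228
grasp_force: 34.1
```

```bash
python3 -m crank '[[-0.0132,0,-0.0032,0,0,0,1],[-0.0257,0,-0.0047,0,0,0,1],[-0.0383,0,-0.0049,0,0,0,1],[-0.0508,0,-0.0038,0,0,0,1],[-0.0632,0,-0.0014,0,0,0,1]]'
python3 -m crank '[[-0.012,0,0.0037,0,0,0,1],[-0.0236,0,0.0086,0,0,0,1],[-0.0346,0,0.0147,0,0,0,1],[-0.0449,0,0.0219,0,0,0,1],[-0.0544,0,0.0301,0,0,0,1]]'
python3 -m crank '[[-0.0086,0,0.0092,0,0,0,1],[-0.0161,0,0.0193,0,0,0,1],[-0.0226,0,0.0301,0,0,0,1],[-0.0271,0,0.0395,0,0,0,1],[-0.0305,0,0.0475,0,0,0,1]]'
python3 -m crank '[[0,0,0,0,0,0,1],[0,0,0,0,0,0,1]]'
```

```text
clock: 28.45
eef_pos: [553.5, -277.5, 186.9]
tcp_rot: [3.14, -0.005, -0.084]
contact_force: [0.3, 0.9, 13.0]
opening: 0.227
grasp_force: 36.1
clock: 28.95
eef_pos: [496.8, -273.9, 156.6]
tcp_rot: [3.138, -0.0, -0.083]
contact_force: [-10.4, -4.0, 20.0]
opening: 0.228
grasp_force: 61.6
clock: 29.45
eef_pos: [463.4, -271.6, 107.2]
tcp_rot: [3.138, 0.006, -0.082]
contact_force: [-19.6, -10.4, 16.6]
opening: 0.223
grasp_force: 93.3
clock: 29.65
eef_pos: [463.3, -271.6, 106.8]
tcp_rot: [3.139, 0.007, -0.083]
contact_force: [-20.0, -12.4, 12.6]
opening: 0.224
grasp_force: 93.2
```

```bash
python3 -m crank '[[0.002,0,0.001,0,0,0,1],[0.004,0,0.002,0,0,0,1],[0.004,0,0.003,0,0,0,1]]'
python3 -m crank '[[0,0,0,0,0,0,0.4],[0,0,0,0,0,0,0.4],[0,0,0,0,0,0,0.4],[0,0,-0.04,0,0,0,0.4],[0,0,-0.1,0,0,0,0.4]]'
python3 - <<'E'
from h import *
from rig import r,cams
s=r.sense();print(s["eef_pos"])
f=cams.grab_frame("wrist");np.save("w7.npy",f,allow_pickle=True);cv2.imwrite("pics/w7.png",f["image"][:,:,::-1])
c=proj(f,[468,-272,104])[0];u,v=c.astype(int);print(c)
m=(f["image"].max(2)<60).astype(np.uint8);k=np.zeros_like(m);k[v-40:v+40,u-40:u+40]=1;ys,xs=np.nonzero(m*k);print(xs.min(),xs.max(),ys.min(),ys.max(),xs.mean(),ys.mean())
print("grip pred",proj(f,[371,-361.5,133]))
E
```

```text
clock: 29.95
eef_pos: [463.6, -271.5, 103.7]
tcp_rot: [3.14, 0.014, -0.083]
contact_force: [-38.6, -14.4, 27.3]
opening: 0.23
grasp_force: 102.5
clock: 30.45
eef_pos: [470.5, -269.1, 192.4]
tcp_rot: [-3.139, 0.005, -0.083]
contact_force: [0.2, -0.9, -0.3]
opening: 0.602
grasp_force: 0.0
[ 470.53222919 -269.09115554  192.42282492]
[282.73286336 214.12998411]
267 299 197 227 282.62842105263155 211.81157894736842
grip pred [[419.25326862 345.82858891]]
```

View pics/w7.png

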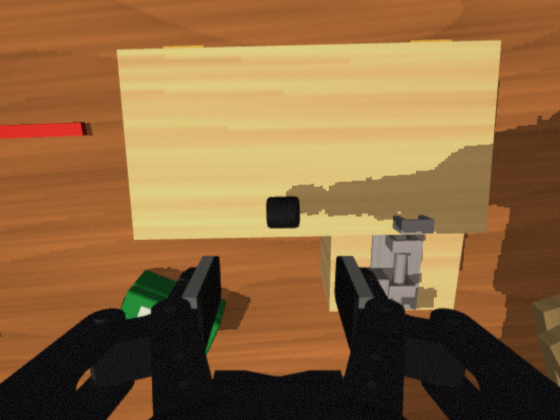

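The lid looks shut, with the knob at (283,212) within 2 px of prediction. I'll press lightly on the knob to make sure.

```bash
python3 -m crank '[[-0.003,0.003,0.0,0,0,0,1],[-0.003,0.003,0.02,0,0,0,1],[-0.003,0.003,0.04,0,0,0,1],[-0.003,0.003,0.052,0,0,0,1],[-0.003,0.003,0.052,0,0,0,1]]'
python3 -m crank '[[0,0,0.003,0,0,0,1],[0,0,0.003,0,0,0,1]]'
python3 -m crank '[[0,0,0.003,0,0,0,1],[0,0,0.003,0,0,0,1]]'
```

```text
clock: 31.0
eef_pos: [467.3, -272.0, 139.1]
tcp_rot: [-3.14, 0.004, -0.084]
contact_force: [-0.2, 0.7, -0.2]
opening: -0.0
grasp_force: 0.0
clock: 31.2
eef_pos: [469.0, -273.1, 138.6]
tcp_rot: [3.141, -0.0, -0.084]
contact_force: [-0.4, -0.5, -0.4]
opening: -0.003
grasp_force: 0.0
clock: 31.4
eef_pos: [468.9, -273.0, 135.5]
tcp_rot: [3.141, -0.0, -0.084]
contact_force: [-0.6, 0.6, 0.6]
opening: 0.003
grasp_force: 0.0
```

```bash
python3 -m crank '[[0,0,0.002,0,0,0,1],[0,0,0.002,0,0,0,1]]'
python3 -m crank '[[0,0,0.002,0,0,0,1],[0,0,0.002,0,0,0,1]]'
python3 -m crank '[[0,0,0.001,0,0,0,1],[0,0,0.001,0,0,0,1]]'
```

```text
clock: 31.6
eef_pos: [468.8, -272.9, 133.3]
tcp_rot: [-3.142, 0.0, -0.084]
contact_force: [0.1, 0.2, -0.2]
opening: -0.003
grasp_force: 0.0
clock: 31.8
eef_pos: [468.7, -272.9, 131.2]
tcp_rot: [-3.141, 0.0, -0.084]
contact_force: [0.7, -0.4, 0.1]
opening: 0.004
grasp_force: 0.0
clock: 32.0
eef_pos: [468.7, -272.9, 130.3]
tcp_rot: [-3.141, 0.0, -0.084]
contact_force: [0.3, 0.1, 0.3]
opening: -0.0
grasp_force: 0.0
```

```bash
for i in 1; do python3 -m crank '[[0,0,0.002,0,0,0,1],[0,0,0.002,0,0,0,1]]'; python3 -m crank '[[0,0,0.002,0,0,0,1],[0,0,0.002,0,0,0,1]]'; python3 -m crank '[[0,0,0.002,0,0,0,1],[0,0,0.002,0,0,0,1]]'; done
```

```text
clock: 32.2
eef_pos: [468.7, -272.9, 128.2]
tcp_rot: [-3.141, 0.0, -0.084]
contact_force: [-0.3, 0.2, -0.2]
opening: -0.0
grasp_force: 0.0
clock: 32.4
eef_pos: [468.7, -272.9, 126.1]
tcp_rot: [-3.141, 0.0, -0.084]
contact_force: [-0.2, 0.4, 0.3]
opening: -0.0
grasp_force: 0.0
clock: 32.6
eef_pos: [468.7, -272.9, 124.2]
tcp_rot: [-3.142, 0.0, -0.084]
contact_force: [-0.5, -0.7, 0.2]
opening: -0.0
grasp_force: 0.0
```

```bash
python3 -m crank '[[0,0,0.002,0,0,0,1],[0,0,0.002,0,0,0,1]]'; python3 -m crank '[[0,0,0.002,0,0,0,1],[0,0,0.002,0,0,0,1]]'; python3 -m crank '[[0,0,0.002,0,0,0,1],[0,0,0.002,0,0,0,1]]'
python3 - <<'E'
from h import *
from rig import r,cams
for n in("scene","side"):
    f=cams.grab_frame(n); c=proj(f,[468,-272,104])[0]; print(n,c); np.save(n+"8.npy",f,allow_pickle=True)
    o=load({"scene":"scene1.npy","side":"side0.npy"}[n])
    u,v=c.astype(int)
    for q in(f,o):
        m=(q["image"].max(2)<60)[v-10:v+11,u-12:u+13]; print("\n".join("".join(".#"[int(b)] for b in row) for row in m)); print()
E
```

```text
clock: 32.8
eef_pos: [468.7, -272.9, 122.2]
tcp_rot: [-3.142, 0.0, -0.084]
contact_force: [1.0, -0.7, 0.6]
opening: 0.0
grasp_force: 0.0
clock: 33.0
eef_pos: [468.7, -272.9, 120.2]
tcp_rot: [-3.142, 0.0, -0.084]
contact_force: [-0.0, 0.5, 0.9]
opening: -0.001
grasp_force: 0.0
clock: 33.2
eef_pos: [468.7, -272.9, 118.1]
tcp_rot: [-3.142, 0.0, -0.084]
contact_force: [0.4, 0.8, -0.3]
opening: -0.0
grasp_force: 0.0
scene [156.47315853 277.02661657]
#########................
###..####................
.....####................
......####...............
......####...............
........##...............
........##...............
.........#....###........
.........##...####.......
.........########........
..........#######........
...........#####.........
...........#####.........
.............###.........
.............###.........
..............##.........
..............#..........
.........................
.........................
.........................
.........................

.........................
.........................
.........................
.........................

[... 868 characters left out ...]
.......................
.........................
.........................
.........................
.........................
.........................

.........................
.........................
.........................
.........................
.........................
.........................
.........................
.........................
.............####........
...........#######.......
...........#######.......
...........######........
...........#####.........
............####.........
.............##..........
............###..........
............###..........
.............#...........
.........................
.........................
.........................
```

```bash
python3 -m crank '[[0,0,0.002,0,0,0,1],[0,0,0.003,0,0,0,1]]'; python3 -m crank '[[0,0,0.002,0,0,0,1],[0,0,0.003,0,0,0,1]]';  python3 -m crank '[[0,0,0.002,0,0,0,1],[0,0,0.002,0,0,0,1]]'
```

```text
clock: 33.5
eef_pos: [468.6, -272.9, 115.2]
tcp_rot: [-3.142, 0.0, -0.084]
contact_force: [-1.7, 0.1, 2.0]
opening: -0.002
grasp_force: 0.8
clock: 33.7
eef_pos: [468.7, -272.9, 112.1]
tcp_rot: [-3.141, 0.0, -0.084]
contact_force: [-1.4, 0.8, 1.3]
opening: -0.002
grasp_force: 0.7
clock: 33.9
eef_pos: [468.8, -272.9, 110.1]
tcp_rot: [-3.142, 0.0, -0.084]
contact_force: [0.5, 0.3, 0.1]
opening: 0.003
grasp_force: 0.0
```

```bash
python3 -m crank '[[0,0,0.002,0,0,0,1],[0,0,0.002,0,0,0,1]]'; python3 -m crank '[[0,0,0.002,0,0,0,1],[0,0,0.002,0,0,0,1]]';  python3 -m crank '[[0,0,0.002,0,0,0,1],[0,0,0.002,0,0,0,1]]'
python3 - <<'E'
from h import *
from rig import r,cams
for n in("side",):
    f=cams.grab_frame(n); c=proj(f,[468,-272,104])[0]
    u,v=c.astype(int)
    for q in(f,):
        m=(q["image"].max(2)<60)[v-10:v+11,u-12:u+13]; print("\n".join("".join(".#"[int(b)] for b in row) for row in m)); print()
E
```

```text
clock: 34.1
eef_pos: [469.0, -273.0, 109.6]
tcp_rot: [3.141, -0.0, -0.084]
contact_force: [-5.2, 2.1, 15.7]
opening: 0.001
grasp_force: 7.6
clock: 34.3
eef_pos: [469.1, -273.1, 109.2]
tcp_rot: [3.141, -0.001, -0.084]
contact_force: [-10.5, 4.9, 33.6]
opening: 0.001
grasp_force: 17.0
clock: 34.5
eef_pos: [469.1, -273.2, 108.8]
tcp_rot: [3.141, -0.001, -0.084]
contact_force: [-16.3, 8.6, 52.9]
opening: -0.003
grasp_force: 26.6
...........#######.......
............######.......
............####.#.......
............####.........
............####.........
............####.........
............#####........
............###..........
.............##.#........
............######.......
...........#######.......
...........######........
............####.........
.............###.........
.............##..........
.............##..........
.............##..........
.........................
.........................
.........................
.........................
```

The lid is now hard against its stop. I'll rise, turn back and go over the bolt grip.

```bash
python3 -m crank '[[0,0,-0.03,0,0,0,1],[0,0,-0.07,0,0,0,1],[0,0,-0.1,0,0,0,0.4],[0,0,-0.1,0,0,0,0.4],[0,0,-0.1,0,0,0,0.4]]'
python3 -m crank '[[-0.045,0.048,0,0,0,-0.14,0.4],[-0.09,0.097,0,0,0,-0.28,0.4],[-0.09,0.097,0,0,0,-0.42,0.4],[-0.09,0.097,0,0,0,-0.56,0.4],[-0.09,0.097,0,0,0,-0.7,0.4]]'
python3 -m crank '[[0,0,0,0,0,-0.14,0.4],[0,0,0,0,0,-0.28,0.4],[0,0,0,0,0,-0.42,0.4],[0,0,0,0,0,-0.56,0.4],[0,0,0,0,0,-0.7,0.4]]'
python3 -m crank '[[0,0,0,0,0,-0.14,0.4],[0,0,0,0,0,-0.171,0.4],[0,0,0,0,0,-0.171,0.4],[0,0,0,0,0,-0.171,0.4]]'
python3 - <<'E'
from h import *
from rig import r,cams
s=r.sense();print(s["eef_pos"],s["tcp_rot"],s["qpos"][5])
f=cams.grab_frame("wrist");np.save("w9.npy",f,allow_pickle=True);cv2.imwrite("pics/w9.png",f["image"][:,:,::-1])
hsv=cv2.cvtColor(f["image"],cv2.COLOR_RGB2HSV)
m=((hsv[...,0]<6)|(hsv[...,0]>174))&(hsv[...,1]>180)&(hsv[...,2]>90);k=m*0;k[120:330,200:350]=1;ys,xs=np.nonzero(m*k)
if len(xs): print("red",xs.min(),xs.max(),ys.min(),ys.max(),onz(f,xs.mean(),ys.mean(),133))
print(proj(f,[372,-361.5,133]),delta(s,(372,-361.5,134),1.487))
E
```

```text
clock: 35.05
eef_pos: [469.1, -273.1, 204.8]
tcp_rot: [3.141, -0.001, -0.084]
contact_force: [-0.5, 0.2, -1.2]
opening: 0.506
grasp_force: 0.0
clock: 35.55
eef_pos: [369.3, -362.2, 202.6]
tcp_rot: [-3.139, 0.0, 0.62]
contact_force: [-0.2, -0.3, -0.5]
opening: 0.598
grasp_force: 0.0
clock: 36.05
eef_pos: [370.3, -361.3, 202.5]
tcp_rot: [-3.139, -0.002, 1.322]
contact_force: [0.3, 0.1, 0.7]
opening: 0.603
grasp_force: 0.0
clock: 36.45
eef_pos: [370.6, -361.6, 203.2]
tcp_rot: [-3.14, -0.001, 1.486]
contact_force: [-0.4, -0.0, 0.3]
opening: 0.602
grasp_force: 0.0
[ 370.5564037  -361.60630223  203.21748392] [-3.14012372e+00 -1.24076699e-03  1.48586000e+00] -0.6911608915187762
red 264 293 193 218 [ 372.33999932 -351.44641445  133.        ]
[[279.16921224 219.71224502]] (array([ 0.1,  1.5, 69.2]), np.float64(-0.001))
```

The grip is at about (372,-351,132), meaning the handle stands at about 0.92 rad and is still clear. I'll grip it there.

```bash
python3 -m crank '[[0.01,0.001,0.02,0,0,0,0.4],[0.01,0.001,0.04,0,0,0,0.4],[0.01,0.001,0.06,0,0,0,0.4],[0.01,0.001,0.07,0,0,0,0.4],[0.01,0.001,0.07,0,0,0,0.4]]'
python3 -m crank '[[0,0,0,0,0,0,1],[0,0,0,0,0,0,1],[0,0,0,0,0,0,1],[0,0,0,0,0,0,1],[0,0,0,0,0,0,1]]' 30
python3 -m crank '[[0,0.008,0,0,0,0,1],[0,0.016,0,0,0,0,1],[0,0.024,0,0,0,0,1],[0,0.032,0,0,0,0,1],[0,0.036,0,0,0,0,1]]'
python3 -m crank '[[0,0,0,0,0,0,1],[0,0,0,0,0,0,1]]'
```

```text
clock: 37.0
eef_pos: [372.1, -351.5, 133.0]
tcp_rot: [-3.139, -0.002, 1.487]
contact_force: [-0.5, 0.4, -0.0]
opening: 0.602
grasp_force: 0.0
clock: 37.5
eef_pos: [373.8, -353.0, 135.8]
tcp_rot: [3.139, 0.002, 1.487]
contact_force: [0.3, 0.7, 7.3]
opening: 0.002
grasp_force: 3.4
clock: 38.0
eef_pos: [409.0, -355.4, 135.7]
tcp_rot: [3.142, 0.001, 1.488]
contact_force: [-9.0, 2.0, 11.6]
opening: 0.001
grasp_force: 6.2
clock: 38.2
eef_pos: [408.6, -355.3, 135.7]
tcp_rot: [3.142, 0.001, 1.487]
contact_force: [-4.1, 2.8, 9.6]
opening: -0.002
grasp_force: 5.0
```

Missed: the fingers shut above the grip. I'll rise and intersect the sight ray with the grip's circle.

```bash
python3 -m crank '[[0,0,-0.03,0,0,0,1],[0,0,-0.07,0,0,0,0.4],[0,0,-0.1,0,0,0,0.4],[0,0,-0.1,0,0,0,0.4],[0,0,-0.1,0,0,0,0.4]]'
python3 - <<'E'
from h import *
from rig import r,cams
g=cams.grab_frame("wrist");cv2.imwrite("pics/w10.png",g["image"][:,:,::-1]);np.save("w10.npy",g,allow_pickle=True);print(r.sense()["eef_pos"])
for f,x0 in((load("w9.npy"),0),(g,0)):
    hsv=cv2.cvtColor(f["image"],cv2.COLOR_RGB2HSV)
    m=(((hsv[...,0]<6)|(hsv[...,0]>174))&(hsv[...,1]>180)&(hsv[...,2]>90)).astype(np.uint8);k=m*0;k[100:330,150:350]=1
    ys,xs=np.nonzero(m*k);print("red",xs.min(),xs.max(),ys.min(),ys.max())
    for z in(133,125,115,104,95): print(z,onz(f,xs.mean(),ys.mean(),z)[:2].round(1),end=" ")
    print(f["position"])
E
```

```text
clock: 38.7
eef_pos: [409.0, -355.4, 235.3]
tcp_rot: [3.14, 0.001, 1.487]
contact_force: [-0.2, -0.5, -0.7]
opening: 0.599
grasp_force: 0.0
[ 408.43210982 -354.97315629  234.15097436]
red 264 293 193 218
133 [ 372.3 -351.4] 125 [ 372.2 -353.7] 115 [ 371.9 -356.6] 104 [ 371.7 -359.7] 95 [ 371.5 -362.3] [ 377.19037879 -289.27546018  351.18124002]
red 265 291 193 214
133 [ 410.1 -353.4] 125 [ 409.9 -355.6] 115 [ 409.7 -358.5] 104 [ 409.5 -361.6] 95 [ 409.3 -364.1] [ 415.0812764  -282.70267851  383.05667759]
```

View pics/w10.png

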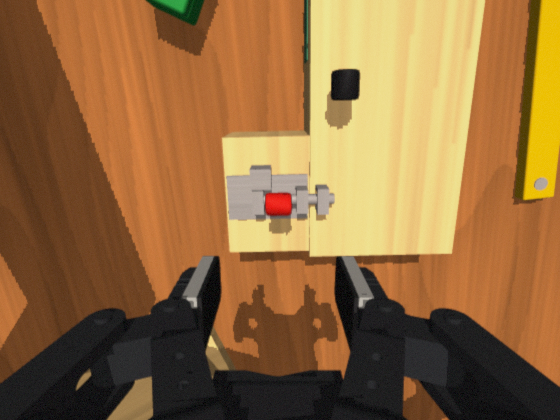

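The picture shows the bolt already dragged home: tip at (328,200) over the lid, grip at (278,204) standing at about 78°. The shut fingertips seem to sit higher than nominal. I'll grip about 10 mm lower.

```bash
python3 -m crank '[[0.002,0.002,0.04,0,0,0,0.4],[0.002,0.002,0.08,0,0,0,0.4],[0.002,0.002,0.1,0,0,0,0.4],[0.002,0.002,0.106,0,0,0,0.4],[0.002,0.002,0.111,0,0,0,0.4]]'
python3 -m crank '[[0,0,0,0,0,0,1],[0,0,0,0,0,0,1],[0,0,0,0,0,0,1],[0,0,0,0,0,0,1],[0,0,0,0,0,0,1]]' 30
python3 -m crank '[[0,0,0,0,0,0,1],[0,0,0,0,0,0,1]]'
```

```text
clock: 39.25
eef_pos: [410.4, -353.0, 122.4]
tcp_rot: [-3.14, -0.001, 1.487]
contact_force: [1.1, -1.0, 0.1]
opening: 0.598
grasp_force: 0.0
clock: 39.75
eef_pos: [410.3, -353.4, 124.6]
tcp_rot: [-3.141, 0.001, 1.488]
contact_force: [-5.0, 0.9, 5.1]
opening: 0.223
grasp_force: 32.2
clock: 39.95
eef_pos: [410.3, -353.5, 124.6]
tcp_rot: [-3.141, 0.001, 1.488]
contact_force: [-5.6, 0.3, 4.2]
opening: 0.219
grasp_force: 32.2
```

```bash
python3 -m crank '[[0,0.0015,0,0,0,0,1],[0,0.003,0,0,0,0,1],[0,0.003,0,0,0,0,1]]'
python3 -m crank '[[0.0067,0,0.0019,0,0,0,1],[0.0131,0,0.0048,0,0,0,1],[0.019,0,0.0084,0,0,0,1],[0.0243,0,0.0129,0,0,0,1],[0.029,0,0.0181,0,0,0,1]]'
python3 -m crank '[[0.0018,0,0.0025,0,0,0,1],[0.0035,0,0.005,0,0,0,1],[0.0049,0,0.0075,0,0,0,1],[0.0059,0,0.0097,0,0,0,1],[0.0059,0,0.0097,0,0,0,1]]'
```

```text
clock: 40.25
eef_pos: [410.8, -353.0, 124.3]
tcp_rot: [-3.136, -0.001, 1.488]
contact_force: [-16.2, 0.9, 11.6]
opening: 0.219
grasp_force: 33.0
clock: 40.75
eef_pos: [412.7, -323.2, 106.0]
tcp_rot: [-3.135, -0.002, 1.488]
contact_force: [-16.6, 4.3, 13.0]
opening: 0.221
grasp_force: 37.9
clock: 41.25
eef_pos: [413.1, -316.3, 95.7]
tcp_rot: [-3.134, -0.004, 1.487]
contact_force: [-14.5, 8.5, 12.4]
opening: 0.222
grasp_force: 40.2
```

```bash
python3 -m crank '[[0,0,0,0,0,0,0.4],[0,0,0,0,0,0,0.4],[0,0,0,0,0,0,0.4],[0,0,-0.03,0,0,0,0.4],[0,0,-0.06,0,0,0,0.4]]'
python3 -m crank '[[0,0,0,0,0,0,0.4],[0,0,0,0,0,0,0.4]]'
python3 - <<'E'
from h import *
from rig import r,cams
print(r.sense()["eef_pos"],r.sense()["contact_force"])
for n in("wrist","scene"):
    f=cams.grab_frame(n)
    u,v=proj(f,[412,-319,104])[0];hsv=cv2.cvtColor(f["image"],cv2.COLOR_RGB2HSV)
    m=(((hsv[...,0]<6)|(hsv[...,0]>174))&(hsv[...,1]>150)&(hsv[...,2]>60)).astype(np.uint8);k=m*0;w=60 if n=="wrist" else 14;k[int(v)-w:int(v)+w,int(u)-w:int(u)+w]=1
    ys,xs=np.nonzero(m*k);print(n,(u,v),xs.mean(),ys.mean(),xs.min(),xs.max(),ys.min(),ys.max())
    for a in(25,33,40): print(a,proj(f,[412,-364.3+50*np.cos(np.radians(a)),83+50*np.sin(np.radians(a))]))
for n in("scene0.npy","scene1.npy"):
    f=load(n);u,v=proj(f,[412,-319,104])[0];hsv=cv2.cvtColor(f["image"],cv2.COLOR_RGB2HSV)
    m=(((hsv[...,0]<6)|(hsv[...,0]>174))&(hsv[...,1]>150)&(hsv[...,2]>60)).astype(np.uint8);k=m*0;k[int(v)-14:int(v)+14,int(u)-14:int(u)+14]=1
    ys,xs=np.nonzero(m*k);print(n,xs.mean(),ys.mean())
E
```

```text
clock: 41.75
eef_pos: [416.6, -318.7, 156.0]
tcp_rot: [-3.141, -0.001, 1.487]
contact_force: [0.9, 0.1, 0.2]
opening: 0.602
grasp_force: 0.0
clock: 41.95
eef_pos: [417.4, -319.3, 156.4]
tcp_rot: [3.14, 0.001, 1.487]
contact_force: [-1.3, 0.2, -0.4]
opening: 0.596
grasp_force: 0.0
[ 417.44831315 -319.32164888  156.3654761 ] [-1.33310884  0.19289469 -0.44377742]
wrist (np.float64(267.8341972680638), np.float64(229.17394611146818)) 267.79329004329 239.30519480519482 251 284 225 254
25 [[267.82681275 229.22350941]]
33 [[268.09776903 237.96246005]]
40 [[268.46556661 246.71745988]]
scene (np.float64(126.64434921984724), np.float64(277.5519129036663)) 125.17391304347827 275.95652173913044 122 129 272 279
25 [[126.63768543 277.51480765]]
33 [[124.98902753 276.8085182 ]]
40 [[123.35120454 276.46505346]]
scene0.npy 127.0 277.4054054054054
scene1.npy 127.0952380952381 276.7142857142857
```

The handle is at about 33°, i.e. about 0.15 rad above its notch. I'll press it down with shut fingers.

```bash
python3 -m crank '[[-0.0015,-0.0053,0,0,0,0,1],[-0.0015,-0.0053,0,0,0,0,1],[-0.0015,-0.0053,0.015,0,0,0,1],[-0.0015,-0.0053,0.03,0,0,0,1],[-0.0015,-0.0053,0.036,0,0,0,1]]' 20
python3 -m crank '[[0,0,0,0,0,0,1],[0,0,0.003,0,0,0,1],[0,0,0.005,0,0,0,1]]'
python3 -m crank '[[0,0,0.002,0,0,0,1],[0,0,0.005,0,0,0,1]]'
python3 -m crank '[[0,0,0.002,0,0,0,1],[0,0,0.004,0,0,0,1]]'
```

```text
clock: 42.55
eef_pos: [410.4, -319.3, 118.0]
tcp_rot: [-3.14, -0.001, 1.487]
contact_force: [-0.6, 0.4, -0.1]
opening: -0.001
grasp_force: 0.0
clock: 42.85
eef_pos: [411.7, -320.1, 114.9]
tcp_rot: [3.141, 0.0, 1.487]
contact_force: [-0.1, 2.1, 2.2]
opening: -0.001
grasp_force: 1.0
clock: 43.05
eef_pos: [411.6, -320.0, 109.8]
tcp_rot: [3.141, 0.0, 1.487]
contact_force: [-0.7, 1.4, 1.5]
opening: 0.001
grasp_force: 0.6
clock: 43.25
eef_pos: [411.7, -319.7, 106.4]
tcp_rot: [3.141, -0.0, 1.487]
contact_force: [-3.9, 8.0, 26.7]
opening: -0.002
grasp_force: 13.3
```

```bash
python3 -m crank '[[0,0,-0.02,0,0,0,1],[0,0,-0.05,0,0,0,1],[0,0,-0.1,0,0,0,1],[0,0,-0.1,0,0,0,1],[0,0,-0.1,0,0,0,1]]'
python3 - <<'E'
from h import *
from rig import r,cams
print(r.sense()["contact_force"])
for n in("wrist","scene"):
    f=cams.grab_frame(n)
    u,v=proj(f,[412,-319,104])[0];hsv=cv2.cvtColor(f["image"],cv2.COLOR_RGB2HSV)
    m=(((hsv[...,0]<6)|(hsv[...,0]>174))&(hsv[...,1]>150)&(hsv[...,2]>60)).astype(np.uint8);k=m*0;w=60 if n=="wrist" else 14;k[int(v)-w:int(v)+w,int(u)-w:int(u)+w]=1
    ys,xs=np.nonzero(m*k);print(n,(u,v),xs.mean(),ys.mean())
    if n=="wrist":
        u,v=proj(f,[468,-272,104])[0].astype(int);m=(f["image"].max(2)<60).astype(np.uint8);k=m*0;k[v-40:v+40,u-40:u+40]=1;ys,xs=np.nonzero(m*k);print("knob",u,v,(xs.min()+xs.max())/2,(ys.min()+ys.max())/2)
    else:
        u,v=proj(f,[501,251,53])[0].astype(int);print("B label",labels(f,[(u,v)],z=53))
        p=load("scene1.npy")["image"].astype(int);d=np.abs(f["image"].astype(int)-p).max(2)>60;n_,l,s,c=cv2.connectedComponentsWithStats(d.astype(np.uint8));print([(c[i].round().tolist(),int(s[i,4])) for i in range(1,n_) if s[i,4]>25])
E
```

```text
clock: 43.75
eef_pos: [412.0, -320.5, 206.7]
tcp_rot: [3.139, 0.002, 1.487]
contact_force: [-0.2, -0.8, -0.9]
opening: -0.005
grasp_force: 0.0
[-0.15030096 -0.80003415 -0.86030136]
wrist (np.float64(276.46269917015775), np.float64(204.2062535519057)) 276.2763636363636 203.5218181818182
knob 349 134 349.5 135.0
scene (np.float64(126.64434921984724), np.float64(277.5519129036663)) 127.0952380952381 276.7142857142857
B label [[500.4, 256.2, -6.0, 62.0, 29.2]]
[([36.0, 43.0], 693), ([100.0, 45.0], 892), ([67.0, 8.0], 177), ([89.0, 42.0], 417), ([61.0, 27.0], 398), ([30.0, 86.0], 767), ([64.0, 80.0], 799), ([79.0, 87.0], 31), ([97.0, 107.0], 255), ([65.0, 113.0], 1120), ([113.0, 145.0], 29), ([107.0, 183.0], 715), ([103.0, 167.0], 36), ([296.0, 196.0], 780), ([243.0, 225.0], 733), ([132.0, 229.0], 100), ([213.0, 247.0], 816), ([25.0, 260.0], 308), ([69.0, 279.0], 802), ([259.0, 281.0], 958), ([100.0, 308.0], 63), ([68.0, 335.0], 66), ([85.0, 348.0], 221), ([47.0, 355.0], 96), ([79.0, 373.0], 261), ([1.0, 370.0], 28), ([6.0, 385.0], 113), ([26.0, 417.0], 136)]
```

```bash
python3 -c "
from rig import sign_off
print(sign_off())"
```

```text
the job is handed in; nothing more can be done
None
```

I handed the job in: the two empty cases lie in the crate and the loaded one in the tray, with the lid shut, the bolt home and its handle down in the notch; the hand-in gave no verdict.

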